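# Line up the foot casts on the heel fence

### The arm

A 6-joint arm with a two-finger parallel gripper is mounted at the origin on the work surface. World frame = base frame: x ahead of the robot, y to its left, z up, the work surface at z = 0. Lengths are in m, angles in rad, forces in N, time in s.
With the tool pointing down it reaches from about 0.35 to 0.85 m from the base axis. Payload 8.1 kg.
Tool frame: the origin (TCP) lies on the centre line of the jaws, within the pads' length; the fingertips stand 19 mm ahead of it and the grasp point (between the pads) is the TCP (robot.tips_ahead is the distance from the TCP to the fingertips, in m); y points along the fingers, z is the direction in which the jaws open and shut, and the axes are right-handed (so a half turn about y gives the same grasp; the last joint's range is limited). The gripper opens to 93 mm and grips with 3 to 60 N. Pads are 15 mm wide; open, the fingers measure 128 mm over their backs; the gripper's body (75 mm by 188 mm) begins 65 mm behind the grasp point.
Start: joints at [1.133, 0.13, 1.488, -0, 1.523, -0.085], TCP at [0.207, 0.563, 0.238] pointing down, gripper open.
Joint ranges: [-2.96, 2.96], [-0.89, 2.26], [0.02, 2.5], [-1.34, 4.48], [0, 2.73], [-2.66, 2.66]. Speed limits (rad/s): [2.39, 2.39, 2.79, 3.14, 3.14, 3.14].

### API

Orientations are given as a rotation vector (axis times angle).
In Python, from plant import robot, imaging, models gives the robot as it stands.
- The arm moves only by the tool carry_out, never from a script. Its argument "motion" is one flat list of numbers, 7 for each row, row after row: the shift along the tool's x, y, z in m, then the turn, a rotation vector about the tool's x, y, z in degrees, then the opening, from -1 (shut) to 1 (fully open). A call has exactly 5 rows; each row shifts and turns the pose as measured when the row begins, along the tool's axes as they then stand; what a row does not reach is not made up. A row lasts 1/10 s, in which the tool goes at most 50 mm and 8.59 degrees, less where a joint would pass 70% of its speed; a pose out of reach is approached as far as the arm can. A call is refused whole if a number of a shift passes 0.05 or a number of a turn 8.59, either way. A call with a gripper value outside its range is refused whole. The fingers move at their own pace and stop on an object; "squeeze" is the grip in N (left out, the last holds). Time passes only in rows, so rows that do not move let the fingers close, or fill a call up. It gives the time, the measured TCP pose, the force and the opening at its end, in the units of the state.
- robot.read_state(): the state, without advancing time (a new reading comes with each control period).
- imaging.read_camera(name): name is "side" or "top" or "wrist"; returns the picture (420x560x3 uint8, blue, green, red); there is no depth.
- imaging.camera_model(name): a dict with "K" (3x3 intrinsics, pixels), "k1" (the pictures are not rectified: a ray, as slopes to the right and down, at radius r is drawn at 1 + k1 r^2 times it, then the intrinsics apply), "position" and "orientation" of the camera in the world. Camera axes: x right, y down, z forward; pixel columns grow to the right and rows downward; lengths in m; the calibration is good to about 2 mm. A picture is of the moment at which its call begins: read the wrist's pose just before it. camera_model takes no time and is no camera call; for the wrist camera it gives the pose at the moment of the call.
- robot.close_job(): hands the job in, once; it reports no verdict.
Trained networks look in the newest picture that a camera, given by its name, has taken for a name from the list of things; names that differ only in an ending like _2 or _b are one class to them, and where a whole thing is asked for, a point or a joint stands for the part that bears it (a point fixed in the world has none). Each returns a list of dicts, best first, with "confidence" (0 to 1); they miss things now and then, are a little off and sometimes report something else, mostly with a low value. They report only what shows in the picture. A call takes as long as a camera call. They do not tell look-alikes from the thing itself.
- models.outline_of(camera, thing): "pixels" (420x560 bool, what is visible of it) and "pixel" ([column, row] in pixels, amid what is visible of it).
The state is a dict: "t": time; "q": joint angles; "dq": joint speeds; "joint_torque": joint torques, N m; "tool_pos": TCP position; "orientation": TCP orientation; "force": force on the tool from outside, world axes, zero at the start; "wrist_torque": the same for the moment, N m; "opening": finger opening in m.
Only numpy, scipy, OpenCV 4.12 (cv2) and the standard library are available. Lean on these libraries where they do the work, as an engineer would, in place of code of your own. Each camera call takes 0.05 s, during which the arm holds its last target.

### The job

Take the straightedge by its wooden grip and push the loose row of five pink foot casts with it, heels first, back against the dark bar of the heel fence, until all five heels bear on the bar and all five toe ends on the straightedge at once and the row stands straight and square. The plaster is soft: press lightly and evenly (at most 18 N on the fence in all and 8 N on any cast), touch the casts with nothing but the straightedge and leave the bowl, the jar and the white cast alone. Then stand the straightedge back on the middle of its rubber strip, along it, and let go.

Things in the scene. Friction and masses are not known exactly. Their poses are not given: they have to be found in the camera images.
- board: plywood drying board lying on the bench, fixed, 450 (its x) x 600 (its y) x 12 mm thick: its top is 12 mm over the bench. Origin: centre of its underside; x points to the fence side.
- strip_mid (a point): black rubber strip glued on the board's near side, where the straightedge is kept: 100 (x) x 500 (y) x 3 mm. Point: centre of its top, 15 mm over the bench; axes as the board's.
- fence: adjustable heel fence on the far side of the board. Origin: centre of the underside of its fixed wooden rail, 24 (x) x 460 (y) x 26 mm, on the board's top; x points away from the casts. Before the rail, parallel to it, stands the dark heel bar, 460 mm long, 28 high, clamped by wing nuts: its face to the casts is 32 to 62 mm from the origin towards -x, set anew each time and not measured.
- cast1_mid (a point): pink hollow plaster foot cast on the board, one of five alike in a loose row, 0.10-0.21 kg: 114 long (x), 46 wide (48 at the heel), toes 33 high, heel dome 56 high (mm). Point: middle of its length and width, 15 mm above its underside; x points to the heel. The round heel (radius 24) ends 57 mm from it at +x, the flat square toe end 57 mm at -x. Soft: bruises above 8 N.
- cast2_mid (a point): the same kind of foot cast, number 2 of the row (counted from the board's +y end), same point and axes
- cast3_mid (a point): the same kind of foot cast, number 3 of the row (counted from the board's +y end), same point and axes
- cast4_mid (a point): the same kind of foot cast, number 4 of the row (counted from the board's +y end), same point and axes
- cast5_mid (a point): the same kind of foot cast, number 5 of the row (counted from the board's +y end), same point and axes
- straightedge_grip (a point): aluminium straightedge with a wooden grip bar, standing on its foot, 0.45 kg. Point: centre of the bar, 63 mm above the underside of the foot. Bar: 24 thick (x), 130 long (y), 26 high (mm), free for 46 mm below save for two 16 mm round posts at y +45 and -45. x points square to the pushing face, towards the casts; y runs along the edge.
- straightedge_edge (a point): middle of the lower edge of the straightedge's upright pushing face: 38 mm ahead (x) of and 63 mm below the grip's point, same axes. The face is flat, 420 mm long (210 each way), 42 mm high; the blade is 6 mm thick; the foot behind it is 60 mm deep in all (x) and 4 mm thick.
- mixing_bowl: green plastic plaster-mixing bowl, 116 mm across, 62 mm high, on the bench beside the board; leave alone. Origin: centre of its underside
- white_cast: white-coated foot cast standing apart on the bench beside the board, same shape as the row's; leave alone. Origin: centre of its underside
- release_jar: jar with a blue lid, 60 mm across, 85 mm high, on the bench beside the board; leave alone. Origin: centre of its underside
Mind the look-alikes: they are no part of the job. What is shaped like the part that bears cast3_mid but yellow is not meant.

How it is judged:
By the outcome, as a careful person would: the job done as asked, in the order asked, and still so for the second after the job is handed in, with the robot touching nothing.
It also fails if it takes over 72 s, if anything falls off the work surface, if the arm or the gripper's body presses on something with over 40 N, if the wrist force passes 120 N, or if a joint passes its speed limit or range.

## Working session

There is one attempt and no reset: what is moved stays moved. The work goes in short steps, Python scripts to look and compute and a tool call to move; the robot and the scene stay as the last step left them, time stands still between calls to the robot, and variables do not carry over. Pictures are saved under pics/ and viewed, and the job is handed in when it is done.

Besides the shell and the picture viewer there is one more tool, called after "Emit:" by a JSON object that holds its "api" and its "payload". carry_out: Moves the arm, as the interface text tells. Its arguments: {"type":"object","properties":{"motion":{"type":"array","items":{"type":"number"}},"squeeze":{"type":"number"}},"required":["motion"]}

```bash
mkdir -p pics; ls; python3 - <<'E'
from plant import robot, imaging, models
import cv2
s=robot.read_state()
for k,v in s.items(): print(k,v)
print(robot.tips_ahead)
for n in ["side","top","wrist"]:
    im=imaging.read_camera(n); cv2.imwrite(f"pics/{n}0.png",im)
    print(n,imaging.camera_model(n))
E
```

```text
pics
t 0.0
q [ 1.13261309e+00  1.31175746e-01  1.48929616e+00 -3.81242896e-06
  1.52300173e+00 -8.53672149e-02]
dq [-1.17482701e-04  8.90353591e-04 -1.22448190e-03 -1.78185207e-03
  6.74242761e-07 -2.12243026e-04]
joint_torque [ 4.35878583e-04 -5.59842288e+01 -4.91774547e+01  7.67204957e-02
  3.50455160e-02 -1.48109498e-04]
tool_pos [0.20705395 0.56255892 0.23656945]
orientation [-1.55483154  0.27729117 -0.27652887]
force [-1.14094834  0.1349746   0.73347446]
wrist_torque [ 0.0111325   0.01257731 -0.01642001]
opening 0.09315963305735596
0.019
side {'K': array([[466.7142775 ,   0.        , 286.09331779],
       [  0.        , 466.7142775 , 207.76942498],
       [  0.        ,   0.        ,   1.        ]]), 'k1': -0.0904599337908718, 'position': array([ 0.381555  , -1.14004156,  0.91122171]), 'orientation': array([-2.17490668,  0.15452239, -0.08209151])}
top {'K': array([[528.0849861 ,   0.        , 280.94088144],
       [  0.        , 528.0849861 , 200.30131221],
       [  0.        ,   0.        ,   1.        ]]), 'k1': -0.17385013161888724, 'position': array([0.25193738, 0.01585959, 1.45331049]), 'orientation': array([-2.11445828,  2.11193714, -0.23104625])}
wrist {'K': array([[303.38797962,   0.        , 273.11324891],
       [  0.        , 303.38797962, 209.22665778],
       [  0.        ,   0.        ,   1.        ]]), 'k1': -0.04660173657188041, 'position': array([0.14111378, 0.58781075, 0.38184252]), 'orientation': array([2.39618679, 1.67234044, 0.21672487])}
```

View pics/top0.png

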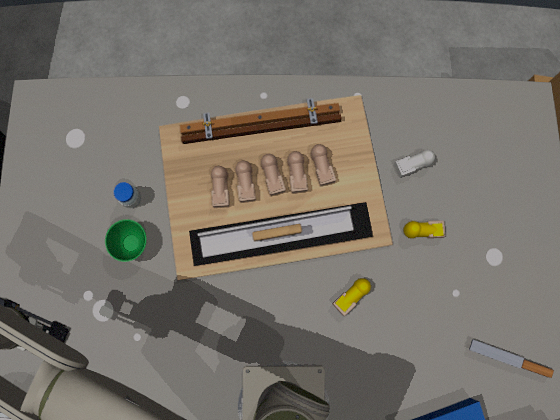

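View pics/side0.png

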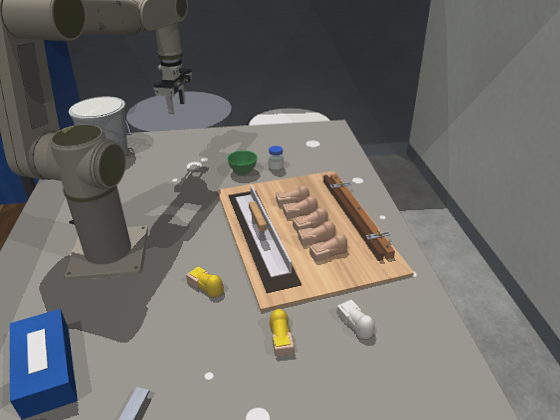

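View pics/wrist0.png

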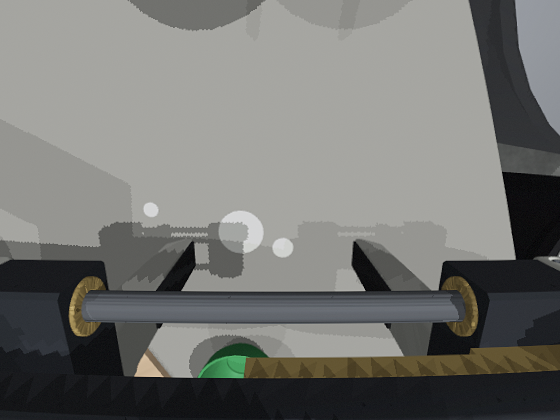

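The top view shows the board (corners about 162,125 / 361,97 / 391,245 / 178,277), five pink casts at columns 220–323, and the straightedge grip at (277,232) on the black strip. The yellow casts (425,229; 353,296) and the white one (415,162) are look-alikes. Next I'll write the helpers and take enlarged crops.

```bash
cat > h.py <<'E'
import numpy as np, cv2
from scipy.spatial.transform import Rotation as R
def rays(cm,px):
    px=np.atleast_2d(np.asarray(px,float)); K=cm["K"]
    d=np.c_[(px[:,0]-K[0,2])/K[0,0],(px[:,1]-K[1,2])/K[1,1]]; u=d.copy()
    for _ in range(20): u=d/(1+cm["k1"]*(u**2).sum(1,keepdims=True))
    return R.from_rotvec(cm["orientation"]).apply(np.c_[u,np.ones(len(u))])
def onz(cm,px,z):
    r=rays(cm,px); p=cm["position"]; return p+r*((z-p[2])/r[:,2])[:,None]
def proj(cm,X):
    c=R.from_rotvec(cm["orientation"]).inv().apply(np.atleast_2d(X)-cm["position"])
    u=c[:,:2]/c[:,2:]; u=u*(1+cm["k1"]*(u**2).sum(1,keepdims=True))
    return u*[cm["K"][0,0],cm["K"][1,1]]+cm["K"][:2,2]
def tri(cms,pxs):
    A=np.zeros((3,3));b=np.zeros(3)
    for cm,px in zip(cms,pxs):
        d=rays(cm,px)[0]; d/=np.linalg.norm(d); M=np.eye(3)-np.outer(d,d); A+=M;b+=M@cm["position"]
    return np.linalg.solve(A,b)
E
python3 - <<'E'
import cv2
from h import *
t=cv2.imread("pics/top0.png"); s=cv2.imread("pics/side0.png")
cv2.imwrite("pics/topc.png",cv2.resize(t[85:285,150:400],None,fx=3.1,fy=3,interpolation=cv2.INTER_CUBIC)[:600,:800])
cv2.imwrite("pics/sidec.png",cv2.resize(s[165:305,215:415],None,fx=4,fy=4,interpolation=cv2.INTER_CUBIC))
E
```

```text
(no output)
```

View pics/topc.png

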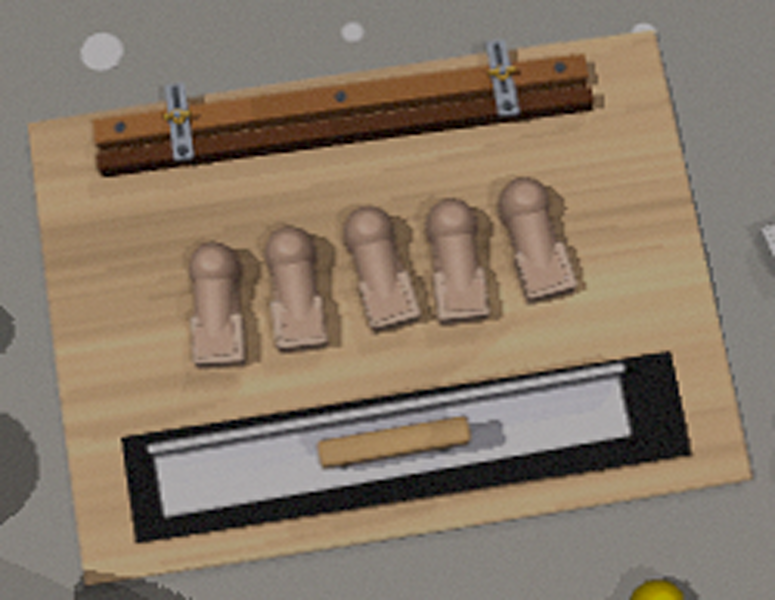

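View pics/sidec.png

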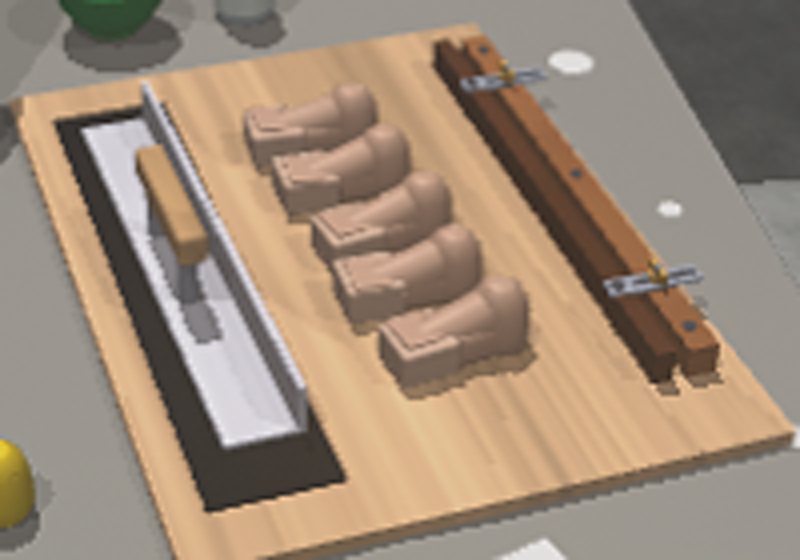

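```bash
python3 - <<'E'
from h import *
from plant import imaging
ct=imaging.camera_model("top"); cs=imaging.camera_model("side")
T=lambda x,y:(150+(x+.5)/3.1-.5,85+(y+.5)/3-.5)
S=lambda x,y:(215+(x+.5)/4-.5,165+(y+.5)/4-.5)
np.set_printoptions(precision=4,suppress=True)
def show(n,pts,z,cm=ct,f=T):
    P=onz(cm,[f(*p) for p in pts],z); print(n); print(P[:,:2])
    d=P[-1]-P[0]; print("   yaw of line deg (from +y):",np.degrees(np.arctan2(-d[0],d[1])),np.linalg.norm(d))
    return P
show("board near edge",[(750,480),(84,582)],.012)
show("board far edge",[(656,33),(28,124)],.012)
show("strip TL/TR",[(671,352),(122,438)],.015)
show("strip near",[(690,454),(135,542)],.015)
show("grip near top edge",[(469,443),(321,467)],.015+.076)
show("grip far top edge",[(467,417),(318,440)],.015+.076)
show("blade top far",[(625,364),(148,446)],.015+.042)
show("foot near",[(632,437),(163,517)],.019)
show("bar casts-side upper edge", [(592,88),(98,150)],.040)
show("bar casts-side lower edge", [(592,108),(104,175)],.012)
show("rail far", [(585,55),(94,118)],.038)
g=[tri([ct,cs],[T(*a),S(*b)]) for a,b in [((393,442),(170,203)),((469,443),(184,262)),((467,417),(207,248))]]
print("grip tri (mid,nearR,farR)",g)
for a in [(213,260),(290,243),(368,224),(450,216),(524,196)]: print(onz(ct,T(*a),.05))
for l,r in [((193,364),(243,364)),((275,347),(326,343)),((372,328),(418,314)),((436,317),(486,317)),((530,299),(576,286))]: show("toe",[r,l],.012+.033)
E
```

```text
board near edge
[[ 0.4355 -0.3007]
 [ 0.3413  0.2903]]
   yaw of line deg (from +y): 9.061442468460795 0.5984611368251512
board far edge
[[ 0.877  -0.2311]
 [ 0.7812  0.3621]]
   yaw of line deg (from +y): 9.17359230998207 0.6008691263597189
strip TL/TR
[[ 0.5556 -0.2325]
 [ 0.4736  0.2601]]
   yaw of line deg (from +y): 9.445471469289869 0.4992959649014501
strip near
[[ 0.4595 -0.2466]
 [ 0.3779  0.2455]]
   yaw of line deg (from +y): 9.416962817149209 0.49877651395704165
grip near top edge
[[ 0.4584 -0.0457]
 [ 0.4372  0.0785]]
   yaw of line deg (from +y): 9.695782705508872 0.126042754279079
grip far top edge
[[ 0.4813 -0.0442]
 [ 0.4608  0.0813]]
   yaw of line deg (from +y): 9.273838619656795 0.12713813499280113
blade top far
[[ 0.5356 -0.1843]
 [ 0.46    0.23  ]]
   yaw of line deg (from +y): 10.330109136966096 0.42110993330757607
foot near
[[ 0.4748 -0.1942]
 [ 0.4005  0.2207]]
   yaw of line deg (from +y): 10.155599486339487 0.4214641033610894
bar casts-side upper edge
[[ 0.8073 -0.1644]
 [ 0.7443  0.2887]]
   yaw of line deg (from +y): 7.91444569066146 0.45749209539930286
ba
[... 362 characters left out ...]
0448,  0.0786])]
[[0.6338 0.1787 0.05  ]]
[[0.65   0.1104 0.05  ]]
[[0.6683 0.041  0.05  ]]
[[ 0.6762 -0.0322  0.05  ]]
[[ 0.6958 -0.0988  0.05  ]]
toe
[[0.5374 0.1503]
 [0.5373 0.1944]]
   yaw of line deg (from +y): 0.13258067329593187 0.04412746083330081
toe
[[0.557  0.0775]
 [0.5532 0.1224]]
   yaw of line deg (from +y): 4.849577234434645 0.045050491673277945
toe
[[ 0.5843 -0.0035]
 [ 0.5711  0.037 ]]
   yaw of line deg (from +y): 18.00532893330309 0.042677443753631264
toe
[[ 0.5816 -0.0637]
 [ 0.5815 -0.0195]]
   yaw of line deg (from +y): 0.13222507704219477 0.04422000722077577
toe
[[ 0.6111 -0.1442]
 [ 0.5987 -0.1029]]
   yaw of line deg (from +y): 16.77894349815033 0.04307725955739596
```

```bash
cat >> h.py <<'E'
def st():
    from plant import robot
    s=robot.read_state(); s["R"]=R.from_rotvec(s["orientation"]); return s
def delta(s,pos,yaw=None,pitch=0,zsign=1):
    """tool-frame shift and turn (deg) to target pos, tool z along zsign*(cos yaw,sin yaw,0)"""
    sh=s["R"].inv().apply(np.asarray(pos)-s["tool_pos"]); tu=np.zeros(3)
    z=zsign*np.array([np.cos(yaw),np.sin(yaw),0]); y=np.array([0,0,-1.]); x=np.cross(y,z)
    Rt=R.from_matrix(np.c_[x,y,z]); tu=np.degrees((s["R"].inv()*Rt).as_rotvec())
    return sh,tu
E
python3 - <<'E'
from h import *
from plant import imaging
np.set_printoptions(precision=4,suppress=True)
s=st(); print(s["R"].as_matrix())
cm=imaging.camera_model("wrist"); print("cam in tool",s["R"].inv().apply(cm["position"]-s["tool_pos"])); print((s["R"].inv()*R.from_rotvec(cm["orientation"])).as_matrix())
for zs in (1,-1): print(delta(s,[.459,.018,.2],np.radians(10),zsign=zs))
E
```

```text
[[ 0.9384 -0.0006  0.3455]
 [-0.3455 -0.0013  0.9384]
 [-0.0001 -1.     -0.0015]]
cam in tool [-0.0706 -0.145   0.0006]
[[-0.0006  0.9669  0.2553]
 [-0.0013 -0.2553  0.9669]
 [ 1.      0.0003  0.0014]]
(array([ 0.4246,  0.0374, -0.424 ]), array([ 0.0813, 59.7863,  0.0367]))
(array([ 0.4246,  0.0374, -0.424 ]), array([   0.0424, -120.2137,   -0.094 ]))
```

```bash
cat >> h.py <<'E'
def plan(pos,yawdeg,n,s=None,zsign=1):
    s=s or st(); sh,tu=delta(s,pos,np.radians(yawdeg),zsign=zsign); Rc=s["R"]; dR=R.from_rotvec(np.radians(tu/n))
    d=(np.asarray(pos)-s["tool_pos"])/n
    for i in range(n):
        print(np.round(Rc.inv().apply(d),4),np.round(tu/n,2)); Rc=Rc*dR
E
python3 - <<'E'
from h import *
plan([.53,.02,.32],9,15)
E
```

```text
[ 0.0327 -0.0055 -0.0265] [0.01 4.05 0.  ]
[ 0.0345 -0.0055 -0.0241] [0.01 4.05 0.  ]
[ 0.0361 -0.0055 -0.0216] [0.01 4.05 0.  ]
[ 0.0376 -0.0055 -0.019 ] [0.01 4.05 0.  ]
[ 0.0388 -0.0055 -0.0163] [0.01 4.05 0.  ]
[ 0.0399 -0.0055 -0.0136] [0.01 4.05 0.  ]
[ 0.0407 -0.0055 -0.0107] [0.01 4.05 0.  ]
[ 0.0414 -0.0055 -0.0078] [0.01 4.05 0.  ]
[ 0.0418 -0.0055 -0.0049] [0.01 4.05 0.  ]
[ 0.0421 -0.0055 -0.0019] [0.01 4.05 0.  ]
[ 0.0421 -0.0055  0.0011] [0.01 4.05 0.  ]
[ 0.0419 -0.0055  0.0041] [0.01 4.05 0.  ]
[ 0.0415 -0.0055  0.007 ] [0.01 4.05 0.  ]
[ 0.0409 -0.0055  0.0099] [0.01 4.05 0.  ]
[ 0.0401 -0.0055  0.0128] [0.01 4.05 0.  ]
```

Emit:
{"api": "carry_out", "payload": {"motion": [0.033, -0.0055, -0.0265, 0, 4.05, 0, 1, 0.0345, -0.0055, -0.024, 0, 4.05, 0, 1, 0.036, -0.0055, -0.0215, 0, 4.05, 0, 1, 0.0375, -0.0055, -0.019, 0, 4.05, 0, 1, 0.039, -0.0055, -0.0165, 0, 4.05, 0, 1]}}

```text
t: 0.65
tool_pos: [0.3137, 0.3781, 0.2608]
orientation: [-1.506, 0.558, -0.554]
force: [1.4, 0.1, 0.2]
opening: 0.0932
```

Emit:
{"api": "carry_out", "payload": {"motion": [0.04, -0.0055, -0.0135, 0, 4.05, 0, 1, 0.041, -0.0055, -0.011, 0, 4.05, 0, 1, 0.0415, -0.0055, -0.008, 0, 4.05, 0, 1, 0.042, -0.0055, -0.005, 0, 4.05, 0, 1, 0.042, -0.0055, -0.002, 0, 4.05, 0, 1]}}

```text
t: 1.15
tool_pos: [0.4216, 0.1871, 0.2891]
orientation: [-1.412, 0.841, -0.838]
force: [1.1, -0.0, -0.1]
opening: 0.093
```

```bash
python3 - <<'E'
from h import *
plan([.53,.02,.32],9,8)
E
```

```text
[ 0.0248 -0.0038  0.002 ] [0.05 2.41 0.03]
[ 0.0247 -0.0038  0.003 ] [0.05 2.41 0.03]
[ 0.0246 -0.0038  0.0041] [0.05 2.41 0.03]
[ 0.0244 -0.0038  0.0051] [0.05 2.41 0.03]
[ 0.0241 -0.0038  0.0061] [0.05 2.41 0.03]
[ 0.0238 -0.0038  0.0072] [0.05 2.41 0.03]
[ 0.0235 -0.0039  0.0082] [0.05 2.41 0.03]
[ 0.0232 -0.0039  0.0091] [0.05 2.41 0.03]
```

Emit:
{"api": "carry_out", "payload": {"motion": [0.0395, -0.006, 0.004, 0, 3.85, 0, 1, 0.039, -0.006, 0.0065, 0, 3.85, 0, 1, 0.0385, -0.006, 0.009, 0, 3.85, 0, 1, 0.038, -0.006, 0.0115, 0, 3.85, 0, 1, 0.037, -0.006, 0.014, 0, 3.85, 0, 1]}}

```text
t: 1.65
tool_pos: [0.5333, 0.0134, 0.32]
orientation: [-1.282, 1.106, -1.105]
force: [0.3, 0.6, -0.2]
opening: 0.0926
```

```bash
python3 - <<'E'
from h import *
from plant import imaging
import pickle
s=st(); print(s["tool_pos"],delta(s,s["tool_pos"],np.radians(9)))
cm=imaging.camera_model("wrist"); im=imaging.read_camera("wrist"); cv2.imwrite("pics/w1.png",im); pickle.dump((cm,s["tool_pos"]),open("w1.pkl","wb"))
cv2.imwrite("pics/w1b.png",cv2.resize(im,(800,600),interpolation=cv2.INTER_CUBIC)); print(cm["position"])
E
```

```text
[0.53331155 0.01339877 0.32003357] (array([0., 0., 0.]), array([ 0.38315852, -0.87227597,  0.30496632]))
[0.52447945 0.08488159 0.46466197]
```

View pics/w1b.png

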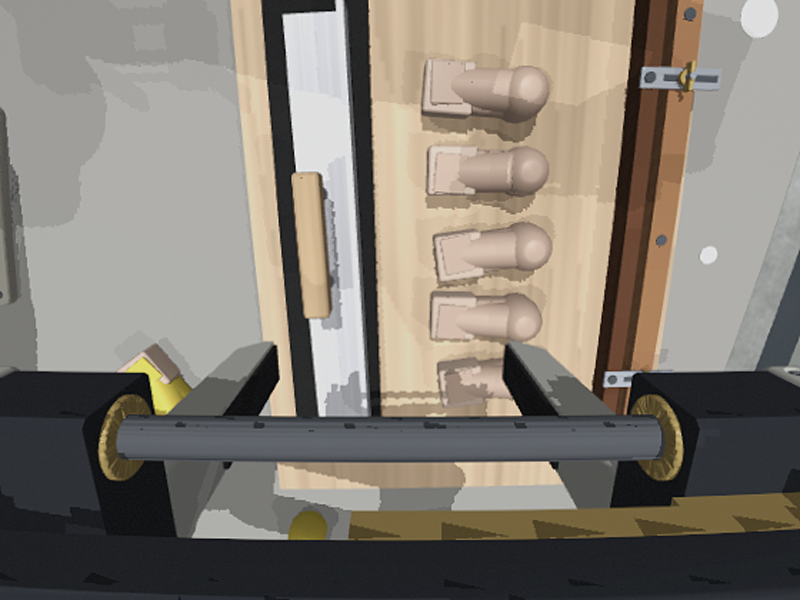

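```bash
python3 - <<'E'
import cv2
im=cv2.imread("pics/w1.png")
cv2.imwrite("pics/w1f.png",cv2.resize(im[0:280,400:520],None,fx=5,fy=2.14,interpolation=cv2.INTER_CUBIC))
cv2.imwrite("pics/w1g.png",cv2.resize(im[0:290,170:270],None,fx=6,fy=2,interpolation=cv2.INTER_CUBIC))
E
```

```text
(no output)
```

View pics/w1f.png

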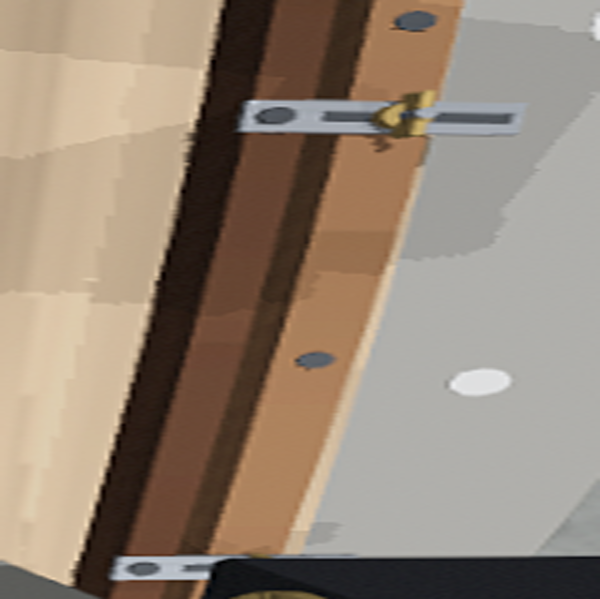

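View pics/w1g.png

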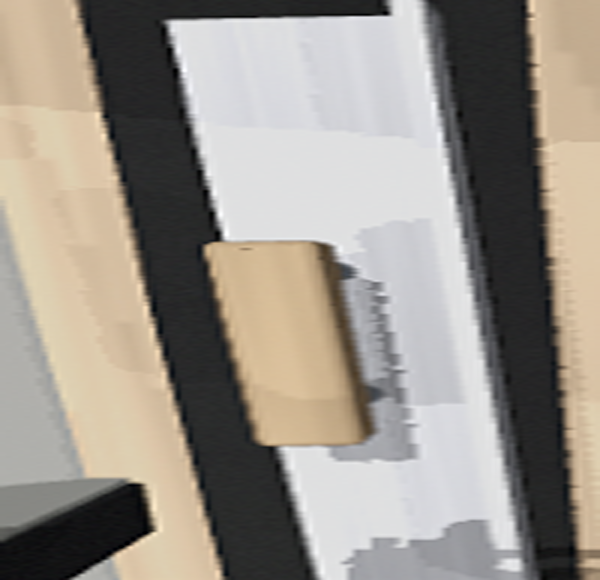

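```bash
cat > meas.py <<'E'
from h import *
def cross(im,row,c0,c1,rising,thr=None):
    g=im[row,c0:c1].astype(float).mean(1); 
    t=thr if thr else (g.max()+g.min())/2
    for i in range(len(g)-1):
        a,b=g[i],g[i+1]
        if (rising and a<t<=b) or (not rising and a>=t>b): return c0+i+(a-t)/(a-b)
def edge(im,cm,p0,p1,z,half,rising,thr=None,n=60,name=""):
    """line from p0 to p1 (col,row) guess; fit sub-pixel crossing"""
    pts=[]
    for r in np.linspace(p0[1],p1[1],n).round().astype(int):
        c=p0[0]+(p1[0]-p0[0])*(r-p0[1])/(p1[1]-p0[1]); x=cross(im,r,int(c-half),int(c+half)+1,rising,thr)
        if x is not None: pts.append((x,r))
    P=onz(cm,pts,z)[:,:2]
    w=np.ones(len(P),bool)
    for _ in range(4):
        A=np.c_[P[w,1],np.ones(w.sum())]; k=np.linalg.lstsq(A,P[w,0],rcond=None)[0]
        res=P[:,0]-P[:,1]*k[0]-k[1]; w=abs(res)<max(2*np.std(res[w]),2e-4)
    print(f"{name}: x={k[1]:.4f}+{k[0]:.4f}*y  yaw={np.degrees(np.arctan(-k[0])):.2f}  n={w.sum()}/{len(pts)} sd={np.std(res[w])*1e3:.2f}mm")
    return k
E
python3 - <<'E'
from meas import *
import pickle
im=cv2.imread("pics/w1.png"); cm,_=pickle.load(open("w1.pkl","rb"))
edge(im,cm,(444,2),(416,270),.012,8,False,100,name="bar bottom")
edge(im,cm,(454.5,5),(425,255),.040,5,True,name="bar top front")
edge(im,cm,(183.5,5),(206.5,280),.015,6,False,name="strip near")
edge(im,cm,(258,5),(267.5,280),.015,5,True,name="strip far")
edge(im,cm,(198,15),(207.5,115),.019,4,True,name="foot near")
edge(im,cm,(241,15),(256,270),.057,3,False,name="blade top front")
edge(im,cm,(205.5,125),(212,215),.091,4,True,90,name="grip near top")
cms=cm
for a in [(206,243),(325,243),(253,443),(364,440)]: print(onz(cm,(170+(a[0]+.5)/6-.5,(a[1]+.5)/2-.5),.091))
def c(n,a,b): print(n,onz(cm,np.array([a,b])/1.4286,.0))
for n,p in zip(range(1,6),[(532,94),(530,170),(533,246),(524,318)]): print(n,onz(cm,np.array(p)/1.4286,.05))
for n,(a,b) in zip(range(1,6),[((421,117),(424,59)),((429,195),(428,146)),((441,281),(434,233)),((432,338),(430,292))]):
  P=onz(cm,np.array([a,b])/1.4286,.043); d=P[1]-P[0]; print(n,P,np.degrees(np.arctan2(-d[0],d[1])))
E
```

```text
bar bottom: x=0.7680+-0.1513*y  yaw=8.60  n=56/60 sd=0.21mm
bar top front: x=0.7674+-0.1507*y  yaw=8.57  n=52/60 sd=0.14mm
strip near: x=0.4176+-0.1679*y  yaw=9.53  n=51/60 sd=0.12mm
strip far: x=0.5184+-0.1676*y  yaw=9.51  n=59/60 sd=0.26mm
foot near: x=0.4416+-0.1854*y  yaw=10.50  n=52/60 sd=0.13mm
blade top front: x=0.5035+-0.1866*y  yaw=10.57  n=52/60 sd=0.17mm
grip near top: x=0.4530+-0.1824*y  yaw=10.34  n=60/60 sd=0.17mm
[[0.43921159 0.08066016 0.091     ]]
[[0.46272324 0.08390486 0.091     ]]
[[ 0.45998874 -0.04233461  0.091     ]]
[[ 0.48353481 -0.03684317  0.091     ]]
1 [[0.63562805 0.17908583 0.05      ]]
2 [[0.64781354 0.11461988 0.05      ]]
3 [[0.66612038 0.0460306  0.05      ]]
4 [[ 0.67349409 -0.02626882  0.05      ]]
1 [[0.54120547 0.14627208 0.043     ]
 [0.53617842 0.19490864 0.043     ]] 5.901111612861408
2 [[0.55973409 0.0785255  0.043     ]
 [0.55160565 0.12219005 0.043     ]] 10.545276372048004
3 [[ 0.58526893 -0.00224006  0.043     ]
 [ 0.57040432  0.04373795  0.043     ]] 17.91593385770738
4 [[ 0.5864604  -0.06298125  0.043     ]
 [ 0.57628937 -0.01496508  0.043     ]] 11.959897320831368
```

```bash
python3 - <<'E'
from h import *
plan([.4610,.020,.20],10.5,5)
E
```

```text
[-0.0045  0.0241 -0.0144] [ 0.06 -0.56  0.1 ]
[-0.0046  0.0241 -0.0143] [ 0.06 -0.56  0.1 ]
[-0.0047  0.0241 -0.0143] [ 0.06 -0.56  0.1 ]
[-0.0048  0.0241 -0.0143] [ 0.06 -0.56  0.1 ]
[-0.0049  0.0241 -0.0143] [ 0.06 -0.56  0.1 ]
```

Emit:
{"api": "carry_out", "payload": {"motion": [-0.0045, 0.024, -0.0145, 0, -0.6, 0.1, 0.1, -0.0045, 0.024, -0.0145, 0, -0.6, 0.1, 0.1, -0.005, 0.024, -0.0145, 0, -0.6, 0.1, 0.1, -0.005, 0.024, -0.0145, 0, -0.6, 0.1, 0.1, -0.005, 0.024, -0.0145, 0, -0.5, 0.1, 0.1]}}

```text
t: 2.2
tool_pos: [0.4618, 0.0166, 0.1992]
orientation: [-1.289, 1.076, -1.078]
force: [0.2, -0.7, 0.5]
opening: 0.0579
```

```bash
python3 - <<'E'
from h import *
from plant import imaging
import pickle
s=st(); print(s["tool_pos"],delta(s,s["tool_pos"],np.radians(10.5))[1],s["opening"])
cm=imaging.camera_model("wrist"); im=imaging.read_camera("wrist"); cv2.imwrite("pics/w2.png",im); pickle.dump((cm,s["tool_pos"]),open("w2.pkl","wb"))
cv2.imwrite("pics/w2b.png",cv2.resize(im,(800,600),interpolation=cv2.INTER_CUBIC)); print(cm["position"])
plan([.4612,.021,.12],10.5,5)
E
```

```text
[0.4618163  0.01661922 0.19924932] [-0.00363679 -0.25473829  0.07865443] 0.057902875711617764
[0.4495014  0.08693828 0.34412642]
[-0.0006  0.0147  0.001 ] [ 0.1  -0.04 -0.01]
[-0.0006  0.0147  0.001 ] [ 0.1  -0.04 -0.01]
[-0.0006  0.0147  0.001 ] [ 0.1  -0.04 -0.01]
[-0.0006  0.0148  0.0009] [ 0.1  -0.04 -0.01]
[-0.0006  0.0148  0.0009] [ 0.1  -0.04 -0.01]
```

View pics/w2b.png

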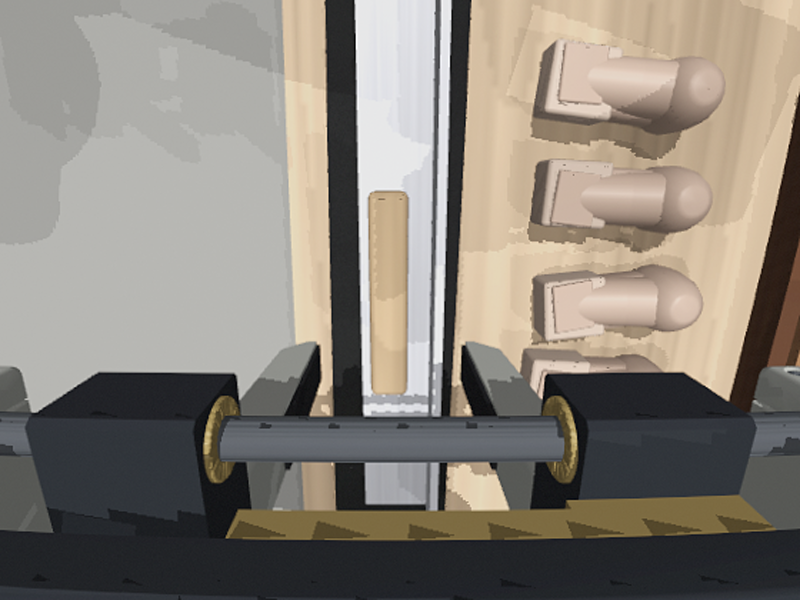

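```bash
python3 - <<'E'
from h import *
import pickle
np.set_printoptions(precision=4,suppress=True)
c1=pickle.load(open("w1.pkl","rb"))[0];c2=pickle.load(open("w2.pkl","rb"))[0]
a=[(206,243),(325,243),(253,443),(364,440)]; b=[(369,192),(408,192),(372,393),(406,393)]
Q=[];Z=[]
for p,q in zip(a,b):
    pa=(170+(p[0]+.5)/6-.5,(p[1]+.5)/2-.5); pb=((np.array(q)+.5)/1.4286-.5); X=tri([c1,c2],[pa,pb]); Q.append(X); Z.append(onz(c2,pb,.091)[0])
    print(X,Z[-1])
print(np.mean(Q,0),np.mean(Z,0))
# strip / foot ends seen in w2: foot near end (365..441, 505)
print("foot end", onz(c2,(np.array([[365,505],[428,507]])+.5)/1.4286-.5,.019),"strip",onz(c2,(np.array([[338,506]])+.5)/1.4286-.5,.015))
E
```

```text
[0.438  0.0806 0.0857] [0.4382 0.0808 0.091 ]
[0.4606 0.0843 0.0781] [0.4601 0.0848 0.091 ]
[ 0.4607 -0.041   0.0943] [ 0.461  -0.0425  0.091 ]
[ 0.483  -0.0377  0.091 ] [ 0.4825 -0.0386  0.091 ]
[0.4606 0.0215 0.0873] [0.4604 0.0211 0.091 ]
foot end [[ 0.4766 -0.1902  0.019 ]
 [ 0.5328 -0.1823  0.019 ]] strip [[ 0.4529 -0.1992  0.015 ]]
```

Emit:
{"api": "carry_out", "payload": {"motion": [-0.001, 0.022, 0.0, 0, -0.15, 0, 0.1, -0.001, 0.022, 0.0, 0, -0.1, 0, 0.1, -0.001, 0.022, 0.0, 0, 0, 0, 0.1, -0.001, 0.022, 0.0, 0, 0, 0, 0.1, -0.0005, 0.022, 0.0, 0, 0, 0, 0.1]}}

```text
t: 2.75
tool_pos: [0.4579, 0.0216, 0.0842]
orientation: [-1.294, 1.075, -1.072]
force: [-0.3, 0.6, -0.5]
opening: 0.0514
```

```bash
python3 - <<'E'
from h import *
s=st(); print(s["tool_pos"],s["opening"],s["force"],s["wrist_torque"])
print(delta(s,[.4606,.0212,.080],np.radians(10.5)))
E
```

```text
[0.45793378 0.02164985 0.0842042 ] 0.051359291579744275 [-0.27618693  0.57749342 -0.4615998 ] [-0.09288721  0.04625159 -0.03458874]
(array([0.0009277 , 0.0041958 , 0.00255363]), array([0.19874338, 0.03304433, 0.02687748]))
```

Emit:
{"api": "carry_out", "payload": {"motion": [0.0005, 0.002, 0.0015, 0.2, 0, 0, 0.1, 0.0005, 0.002, 0.001, 0, 0, 0, 0.1, 0, 0, 0, 0, 0, 0, -0.2, 0, 0, 0, 0, 0, 0, -0.6, 0, 0, 0, 0, 0, 0, -1], "squeeze": 35}}

```text
t: 3.25
tool_pos: [0.4618, 0.021, 0.0816]
orientation: [-1.291, 1.073, -1.073]
force: [0.3, -0.0, 1.4]
opening: 0.0319
```

Emit:
{"api": "carry_out", "payload": {"motion": [0, 0, 0, 0, 0, 0, -1, 0, 0, 0, 0, 0, 0, -1, 0, 0, 0, 0, 0, 0, -1, 0, 0, 0, 0, 0, 0, -1, 0, 0, 0, 0, 0, 0, -1], "squeeze": 35}}

```text
t: 3.75
tool_pos: [0.4611, 0.0209, 0.0819]
orientation: [-1.292, 1.074, -1.072]
force: [-0.3, -0.2, 0.2]
opening: 0.0238
```

```bash
python3 - <<'E'
from h import *
from plant import imaging
s=st(); print(s["tool_pos"],s["opening"],s["force"],s["wrist_torque"])
print(delta(s,[.4606,.0212,.080],np.radians(10.5)))
im=imaging.read_camera("wrist"); cv2.imwrite("pics/w3.png",im); cv2.imwrite("pics/w3b.png",cv2.resize(im,(800,600)))
E
```

```text
[0.46110334 0.02090922 0.081919  ] 0.023817150189534522 [-0.33184627 -0.24432597  0.17581426] [-0.17218329  0.16727239 -0.00044959]
(array([-0.00037862,  0.00191955, -0.00043867]), array([0.09155919, 0.02758477, 0.02288538]))
```

View pics/w3b.png

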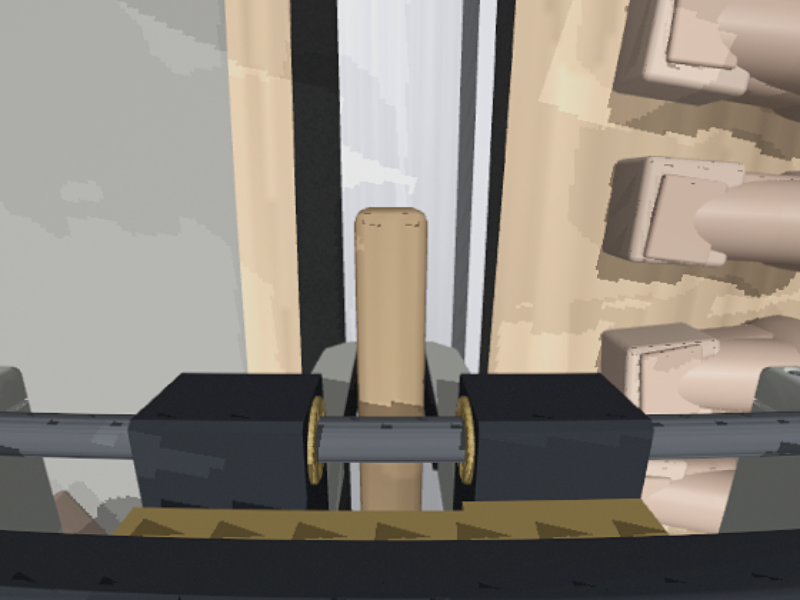

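```bash
cat >> h.py <<'E'
n=np.array([np.cos(np.radians(8.59)),np.sin(np.radians(8.59)),0]); ey=np.array([-n[1],n[0],0])
def G(d,t,z): return (.7677*n[0]-d)*n+t*ey+[0,0,z]
def dt(p): return .7677*n[0]-p@n, p@ey
E
python3 - <<'E'
from h import *
print(dt(st()["tool_pos"]), G(.25,-.058,.0845))
plan(G(.25,-.058,.0845),8.59,4)
E
```

```text
(np.float64(0.3000165415276039), np.float64(-0.048181576771893275)) [0.51204062 0.01868946 0.0845    ]
[ 0.0029 -0.0007  0.0124] [0.02 0.48 0.01]
[ 0.0028 -0.0007  0.0124] [0.02 0.48 0.01]
[ 0.0027 -0.0007  0.0125] [0.02 0.48 0.01]
[ 0.0026 -0.0007  0.0125] [0.02 0.48 0.01]
```

Emit:
{"api": "carry_out", "payload": {"motion": [0, -0.005, 0, 0, 0, 0, -1, 0.003, -0.001, 0.012, 0, 0.48, 0, -1, 0.003, 0, 0.012, 0, 0.48, 0, -1, 0.0025, 0, 0.0125, 0, 0.48, 0, -1, 0.0025, 0, 0.0125, 0, 0.48, 0, -1]}}

```text
t: 4.3
tool_pos: [0.5107, 0.0187, 0.0878]
orientation: [-1.279, 1.102, -1.096]
force: [-0.1, -0.1, -5.0]
opening: 0.0237
```

```bash
cat > look.py <<'E'
from h import *
from plant import imaging
import sys,pickle
np.set_printoptions(precision=4,suppress=True)
s=st(); print("t",s["t"],"pos",s["tool_pos"],"d,t",dt(s["tool_pos"]),"open",s["opening"]); F=s["force"]
print("F",F,"Fn,Ft",F@n,F@ey,"T",s["wrist_torque"])
print("turn to 8.59:",delta(s,s["tool_pos"],np.radians(8.59))[1])
if len(sys.argv)>1:
    for c in sys.argv[2:]:
        cm=imaging.camera_model(c); im=imaging.read_camera(c); nm=sys.argv[1]+c[0]
        cv2.imwrite(f"pics/{nm}.png",im); pickle.dump((cm,s["tool_pos"]),open(nm+".pkl","wb")); cv2.imwrite(f"pics/{nm}b.png",cv2.resize(im,(800,600),interpolation=cv2.INTER_CUBIC))
E
python3 look.py p1 wrist side
```

```text
t 4.3 pos [0.5107 0.0187 0.0878] d,t (np.float64(0.25136583508902977), np.float64(-0.05779878165192376)) open 0.023724938043634274
F [-0.0576 -0.1227 -5.0479] Fn,Ft -0.07528050538294022 -0.11276361955003207 T [-0.0901  0.1206 -0.0485]
turn to 8.59: [ 0.2594 -0.0331 -0.0252]
```

View pics/p1wb.png

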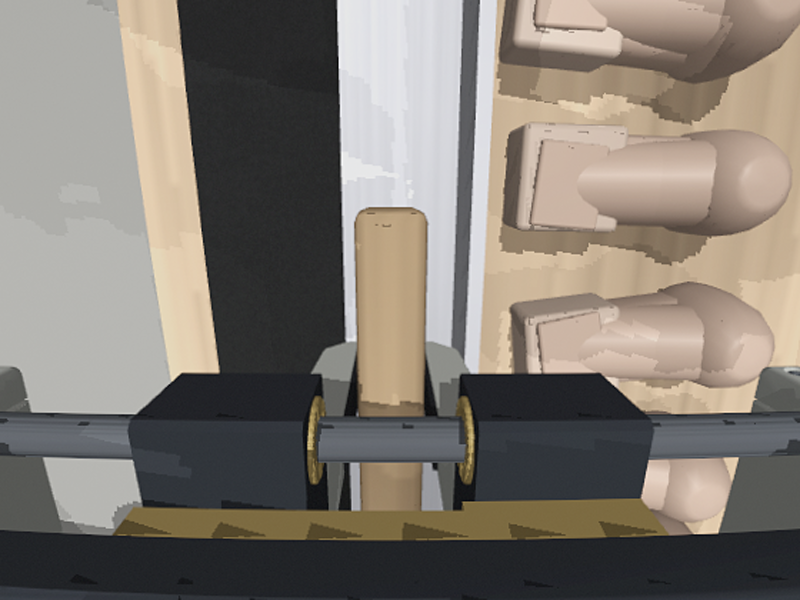

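View pics/p1sb.png

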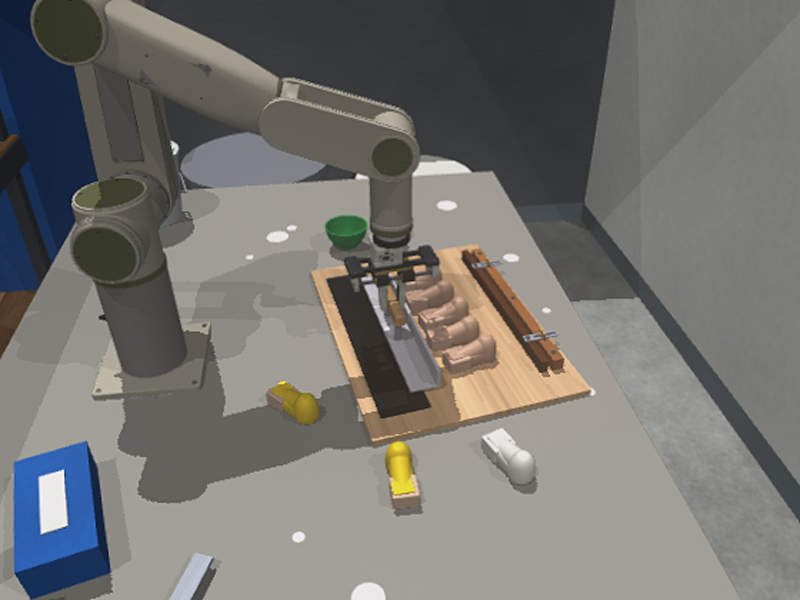

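Emit:
{"api": "carry_out", "payload": {"motion": [0, 0.002, 0.001, 0.26, 0, 0, -1, 0, 0.002, 0.001, 0, 0, 0, -1, 0, 0, 0.002, 0, 0, 0, -1, 0, 0, 0.002, 0, 0, 0, -1, 0, 0, 0.002, 0, 0, 0, -1]}}

```text
t: 4.9
tool_pos: [0.5173, 0.0201, 0.0829]
orientation: [-1.277, 1.099, -1.097]
force: [0.1, -0.7, -4.5]
opening: 0.0242
```

```bash
python3 look.py
```

```text
t 4.9 pos [0.5173 0.0201 0.0829] d,t (np.float64(0.24459598657611747), np.float64(-0.05742091610731024)) open 0.024205860146977932
F [ 0.1275 -0.6969 -4.4712] Fn,Ft 0.02199656898626037 -0.7080890684342686 T [-0.0484  0.0805  0.0213]
turn to 8.59: [ 0.0853  0.0167 -0.0494]
```

Emit:
{"api": "carry_out", "payload": {"motion": [0, 0, 0.002, 0.08, 0, 0, -1, 0, 0, 0.002, 0, 0, 0, -1, 0, 0, 0.002, 0, 0, 0, -1, 0, 0, 0.002, 0, 0, 0, -1, 0, 0, 0.002, 0, 0, 0, -1]}}

```text
t: 5.4
tool_pos: [0.5275, 0.0216, 0.0828]
orientation: [-1.277, 1.098, -1.096]
force: [-0.5, -0.7, -3.3]
opening: 0.0238
```

Emit:
{"api": "carry_out", "payload": {"motion": [0, 0, 0.002, 0, 0, 0, -1, 0, 0, 0.002, 0, 0, 0, -1, 0, 0, 0.002, 0, 0, 0, -1, 0, 0, 0.002, 0, 0, 0, -1, 0, 0, 0.002, 0, 0, 0, -1]}}

```text
t: 5.9
tool_pos: [0.5365, 0.0229, 0.0824]
orientation: [-1.281, 1.101, -1.094]
force: [-6.8, -1.4, 0.4]
opening: 0.024
```

```bash
python3 look.py p2 wrist
```

```text
t 5.9 pos [0.5365 0.0229 0.0824] d,t (np.float64(0.22521828436725055), np.float64(-0.05751353944579045)) open 0.023989650921225528
F [-6.8224 -1.4084  0.3712] Fn,Ft -6.956185726894987 -0.3735552138371763 T [-0.1816  1.5553  0.2192]
turn to 8.59: [ 0.3234  0.0674 -0.0372]
```

View pics/p2wb.png

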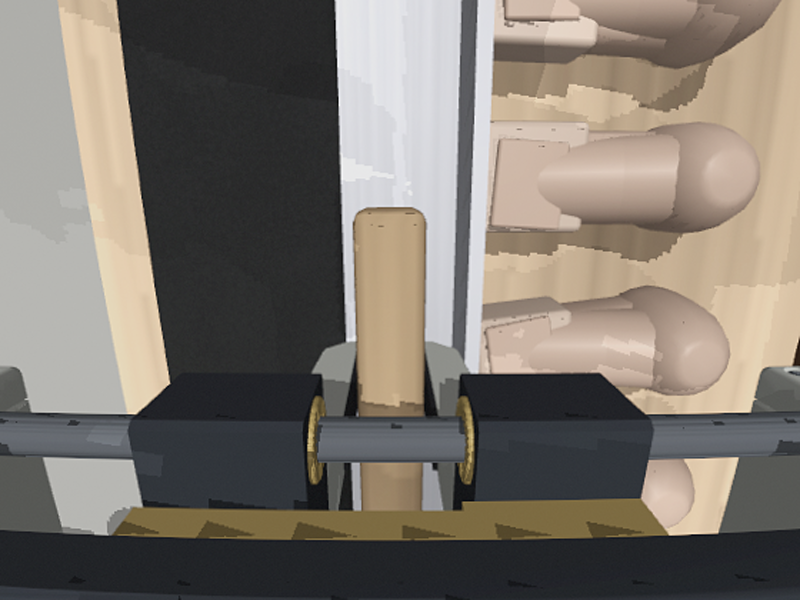

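Emit:
{"api": "carry_out", "payload": {"motion": [0, -0.001, -0.001, 0.3, 0.07, 0, -1, 0, -0.0015, 0, 0, 0, 0, -1, 0, 0, 0, 0, 0, 0, -1, 0, 0, 0, 0, 0, 0, -1, 0, 0, 0, 0, 0, 0, -1], "squeeze": 60}}

```text
t: 6.45
tool_pos: [0.5362, 0.023, 0.0848]
orientation: [-1.274, 1.098, -1.098]
force: [-1.5, 0.2, -5.3]
opening: 0.0235
```

```bash
python3 look.py p3 side; python3 - <<'E'
import cv2
im=cv2.imread("pics/p3s.png"); cv2.imwrite("pics/p3sc.png",cv2.resize(im[160:310,220:420],None,fx=4,fy=4,interpolation=cv2.INTER_CUBIC))
E
```

```text
t 6.45 pos [0.5362 0.023  0.0848] d,t (np.float64(0.22542457174173014), np.float64(-0.05730553089077541)) open 0.023505202292678197
F [-1.5231  0.154  -5.2777] Fn,Ft -1.4830095307755795 0.37974633130268115 T [-0.1748  0.4448  0.0906]
turn to 8.59: [-0.0838 -0.0156 -0.0519]
```

View pics/p3sc.png

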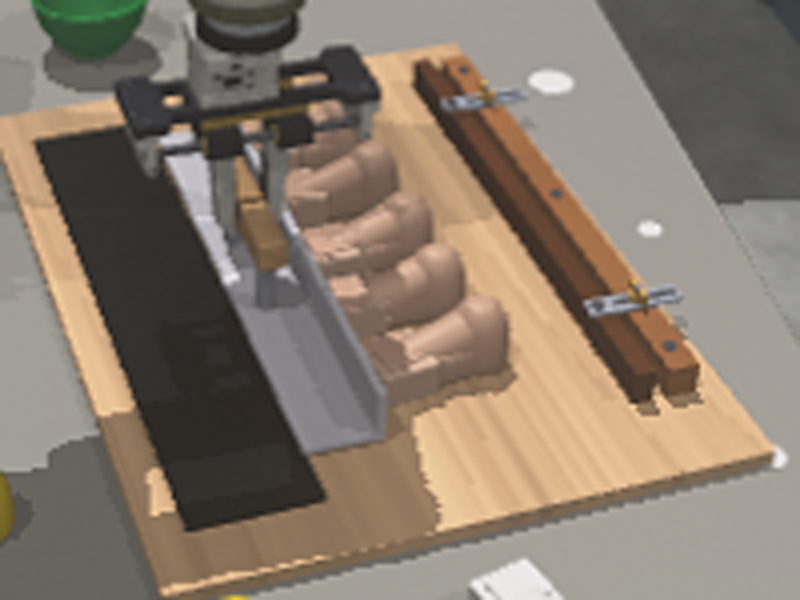

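Emit:
{"api": "carry_out", "payload": {"motion": [0, 0, 0.002, -0.08, 0, 0, -1, 0, 0, 0.002, 0, 0, 0, -1, 0, 0, 0.002, 0, 0, 0, -1, 0, 0, 0.002, 0, 0, 0, -1, 0, 0, 0.002, 0, 0, 0, -1]}}

```text
t: 7.0
tool_pos: [0.5425, 0.0242, 0.0845]
orientation: [-1.283, 1.106, -1.092]
force: [-9.7, -0.2, 1.1]
opening: 0.0235
```

```bash
python3 look.py
```

```text
t 7.0 pos [0.5425 0.0242 0.0845] d,t (np.float64(0.21910720778582515), np.float64(-0.05710263259913936)) open 0.023499726054207304
F [-9.6645 -0.1601  1.1083] Fn,Ft -9.579973422574966 1.28516296343252 T [-0.0172  1.6975  0.1451]
turn to 8.59: [ 0.5845  0.0003 -0.0982]
```

Emit:
{"api": "carry_out", "payload": {"motion": [0, -0.0005, 0, 0.5, 0, 0, -1, 0, -0.0003, 0.0015, 0.2, 0, 0, -1, 0, -0.0003, 0.0015, 0.2, 0, 0, -1, 0, -0.0003, 0.0015, 0.2, 0, 0, -1, 0, -0.0003, 0.0015, 0.2, 0, 0, -1]}}

```text
t: 7.5
tool_pos: [0.5449, 0.0252, 0.0846]
orientation: [-1.27, 1.097, -1.098]
force: [-6.6, -0.6, -3.0]
opening: 0.0237
```

```bash
python3 look.py p4 wrist side; python3 - <<'E'
import cv2
im=cv2.imread("pics/p4s.png"); cv2.imwrite("pics/p4sc.png",cv2.resize(im[160:310,220:420],None,fx=4,fy=4,interpolation=cv2.INTER_CUBIC))
E
```

```text
t 7.5 pos [0.5449 0.0252 0.0846] d,t (np.float64(0.21654769750999692), np.float64(-0.05647813455830123)) open 0.023661356964818615
F [-6.5809 -0.6218 -2.966 ] Fn,Ft -6.599915322876564 0.3680804011165237 T [-0.3196  1.3501  0.0379]
turn to 8.59: [-0.2645 -0.0245 -0.1796]
```

View pics/p4sc.png

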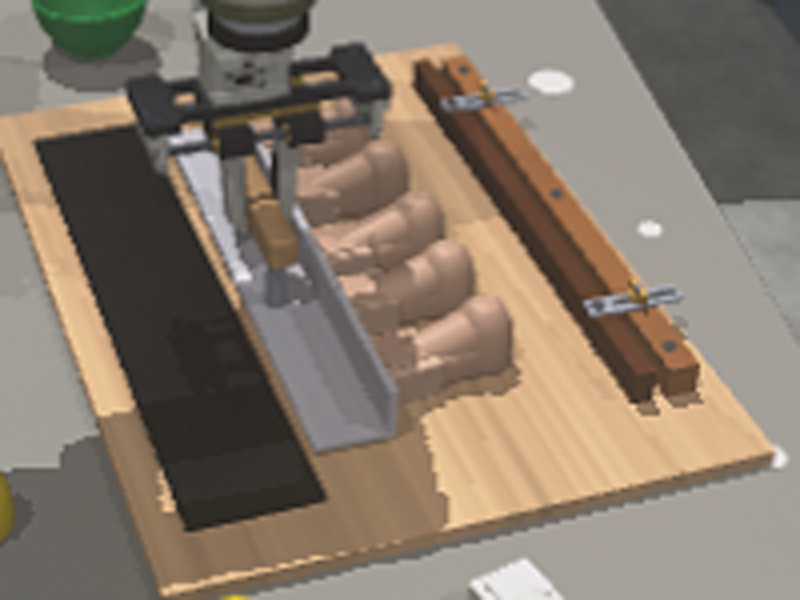

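View pics/p4wb.png

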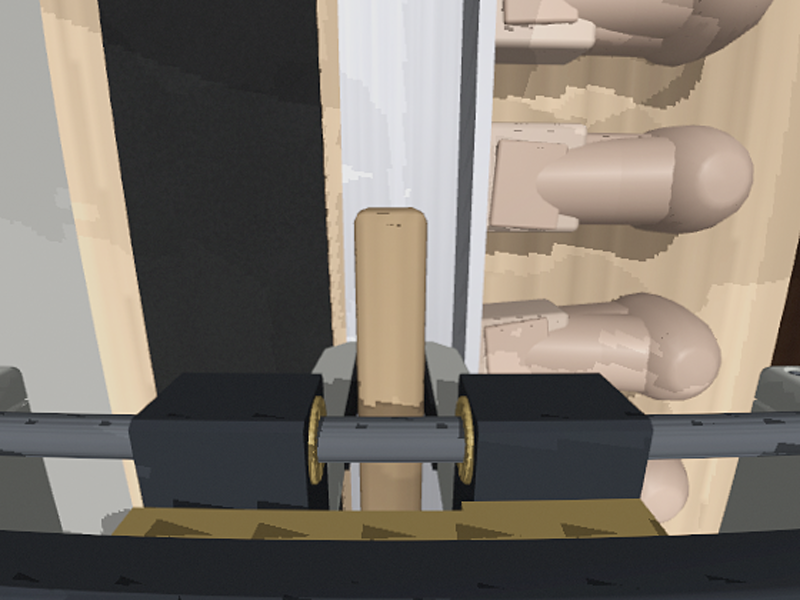

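Emit:
{"api": "carry_out", "payload": {"motion": [0, -0.0002, 0.002, 0.05, 0, 0, -1, 0, -0.0002, 0.002, 0.15, 0, 0, -1, 0, -0.0002, 0.002, 0.15, 0, 0, -1, 0, -0.0002, 0.002, 0.15, 0, 0, -1, 0, -0.0002, 0.002, 0.15, 0, 0, -1]}}

```text
t: 8.1
tool_pos: [0.5502, 0.0265, 0.0844]
orientation: [-1.268, 1.098, -1.098]
force: [-6.4, 0.0, -0.6]
opening: 0.0234
```

```bash
python3 look.py
```

```text
t 8.1 pos [0.5502 0.0265 0.0844] d,t (np.float64(0.21111745691164097), np.float64(-0.05595346487701477)) open 0.02341382677222166
F [-6.3904  0.0445 -0.6473] Fn,Ft -6.312034156066342 0.9985216136774908 T [-0.2873  1.4923 -0.0245]
turn to 8.59: [-0.326  -0.0726 -0.2571]
```

Emit:
{"api": "carry_out", "payload": {"motion": [0.0002, -0.0002, 0.0025, -0.1, 0, -0.1, -1, 0.0002, -0.0002, 0.0025, 0.05, 0, -0.05, -1, 0.0002, -0.0002, 0.0025, 0.1, 0, -0.05, -1, 0.0002, -0.0002, 0.0025, 0.1, 0, -0.05, -1, 0.0002, -0.0002, 0.0025, 0.1, 0, -0.05, -1]}}

```text
t: 8.6
tool_pos: [0.558, 0.0276, 0.0845]
orientation: [-1.276, 1.1, -1.098]
force: [-8.1, -1.2, -0.3]
opening: 0.0236
```

Emit:
{"api": "carry_out", "payload": {"motion": [0.0002, -0.0002, 0.0025, 0.1, 0, -0.05, -1, 0.0002, -0.0002, 0.0025, 0.1, 0, -0.05, -1, 0.0002, -0.0002, 0.0025, 0.1, 0, -0.05, -1, 0.0002, -0.0002, 0.0025, 0.1, 0, -0.05, -1, 0.0002, -0.0002, 0.0025, 0.1, 0, -0.05, -1]}}

```text
t: 9.1
tool_pos: [0.566, 0.0288, 0.0846]
orientation: [-1.279, 1.1, -1.099]
force: [-7.7, -1.9, -0.8]
opening: 0.0233
```

```bash
python3 look.py p5 top side; python3 - <<'E'
import cv2
im=cv2.imread("pics/p5s.png"); cv2.imwrite("pics/p5sc.png",cv2.resize(im[160:310,220:420],None,fx=4,fy=4,interpolation=cv2.INTER_CUBIC))
im=cv2.imread("pics/p5t.png"); cv2.imwrite("pics/p5tc.png",cv2.resize(im[85:235,170:370],None,fx=4,fy=4,interpolation=cv2.INTER_CUBIC))
E
```

```text
t 9.1 pos [0.566  0.0288 0.0846] d,t (np.float64(0.19518379919483086), np.float64(-0.05605620178389311)) open 0.02331318560580989
F [-7.7109 -1.9136 -0.7864] Fn,Ft -7.910178555256385 -0.7403942343768228 T [-0.075   1.5777  0.2032]
turn to 8.59: [ 0.1652 -0.0851  0.0676]
```

View pics/p5sc.png

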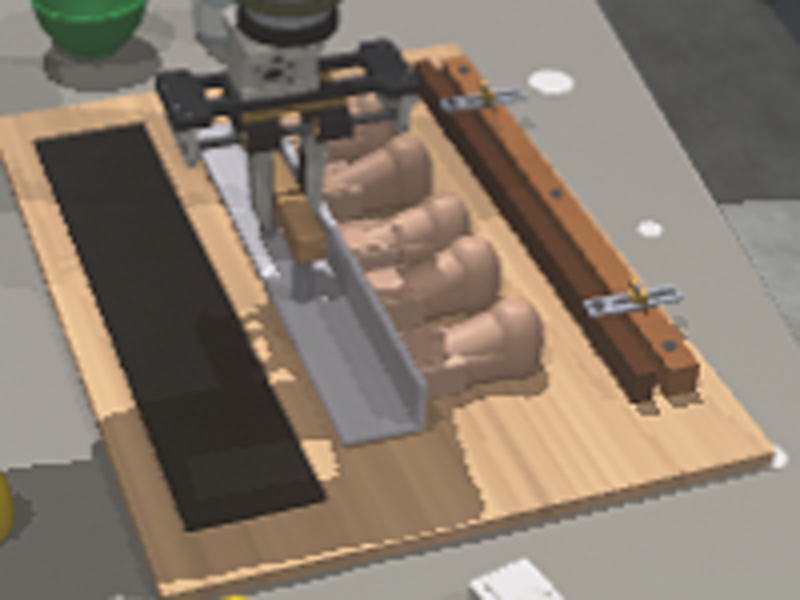

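View pics/p5tc.png

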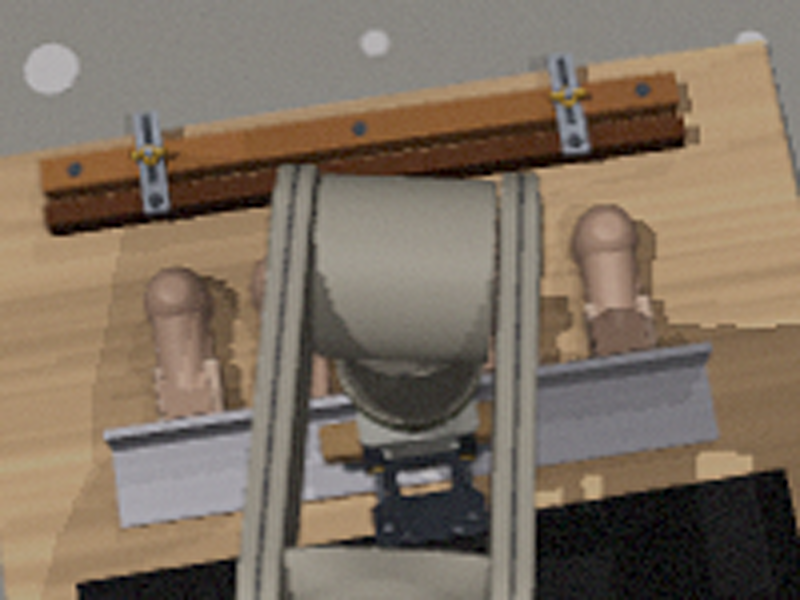

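Emit:
{"api": "carry_out", "payload": {"motion": [0.0001, -0.0002, 0.0025, 0.2, -0.08, 0, -1, 0.0001, -0.0002, 0.0025, 0.12, 0, 0, -1, 0.0001, -0.0002, 0.0025, 0.12, 0, 0, -1, 0.0001, -0.0002, 0.0025, 0.12, 0, 0, -1, 0.0001, -0.0002, 0.0025, 0.12, 0, 0, -1]}}

```text
t: 9.7
tool_pos: [0.574, 0.03, 0.0845]
orientation: [-1.277, 1.099, -1.098]
force: [-7.0, -0.8, -0.2]
opening: 0.0237
```

Emit:
{"api": "carry_out", "payload": {"motion": [0.0001, -0.0002, 0.0025, 0.12, 0, 0, -1, 0.0001, -0.0002, 0.0025, 0.12, 0, 0, -1, 0.0001, -0.0002, 0.0025, 0.12, 0, 0, -1, 0.0001, -0.0002, 0.0025, 0.12, 0, 0, -1, 0.0001, -0.0002, 0.0025, 0.12, 0, 0, -1]}}

```text
t: 10.2
tool_pos: [0.5819, 0.0312, 0.0845]
orientation: [-1.276, 1.101, -1.097]
force: [-8.0, -0.1, -0.3]
opening: 0.0236
```

```bash
python3 look.py
```

```text
t 10.2 pos [0.5819 0.0312 0.0845] d,t (np.float64(0.17909402559614607), np.float64(-0.05608502833530927)) open 0.023612458735933463
F [-8.0065 -0.0823 -0.2793] Fn,Ft -7.928932340107243 1.1145011588396427 T [-0.183   1.6024  0.042 ]
turn to 8.59: [ 0.097  -0.0622 -0.1116]
```

Steady at about 8 N of friction. I'll continue, then look before the heels touch.

Emit:
{"api": "carry_out", "payload": {"motion": [0.0001, -0.0002, 0.0025, 0.15, -0.06, -0.1, -1, 0.0001, -0.0002, 0.0025, 0.12, 0, 0, -1, 0.0001, -0.0002, 0.0025, 0.12, 0, 0, -1, 0.0001, -0.0002, 0.0025, 0.12, 0, 0, -1, 0.0001, -0.0002, 0.0025, 0.12, 0, 0, -1]}}

```text
t: 10.7
tool_pos: [0.5898, 0.0322, 0.0846]
orientation: [-1.276, 1.1, -1.097]
force: [-7.1, -0.9, -0.3]
opening: 0.0233
```

Emit:
{"api": "carry_out", "payload": {"motion": [0.0001, -0.0002, 0.0025, 0.12, 0, 0, -1, 0.0001, -0.0002, 0.0025, 0.12, 0, 0, -1, 0.0001, -0.0002, 0.0025, 0.12, 0, 0, -1, 0.0001, -0.0002, 0.002, 0.12, 0, 0, -1, 0.0001, -0.0002, 0.002, 0.12, 0, 0, -1]}}

```text
t: 11.2
tool_pos: [0.5967, 0.0331, 0.0845]
orientation: [-1.275, 1.102, -1.096]
force: [-8.8, -0.9, -0.9]
opening: 0.0234
```

```bash
python3 look.py p6 wrist side; python3 - <<'E'
import cv2
im=cv2.imread("pics/p6s.png"); cv2.imwrite("pics/p6sc.png",cv2.resize(im[160:310,220:420],None,fx=4,fy=4,interpolation=cv2.INTER_CUBIC))
E
```

```text
t 11.2 pos [0.5967 0.0331 0.0845] d,t (np.float64(0.16415324278773358), np.float64(-0.05635443146272717)) open 0.023438445859989256
F [-8.7724 -0.9404 -0.8565] Fn,Ft -8.81441701985435 0.38043151587552526 T [-0.2515  1.5796  0.0269]
turn to 8.59: [ 0.1197 -0.0932 -0.1711]
```

View pics/p6sc.png

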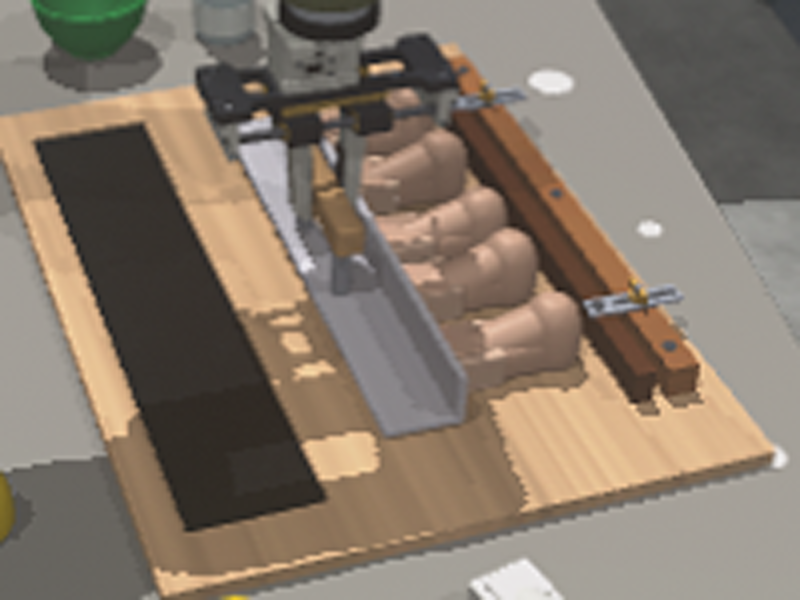

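View pics/p6wb.png

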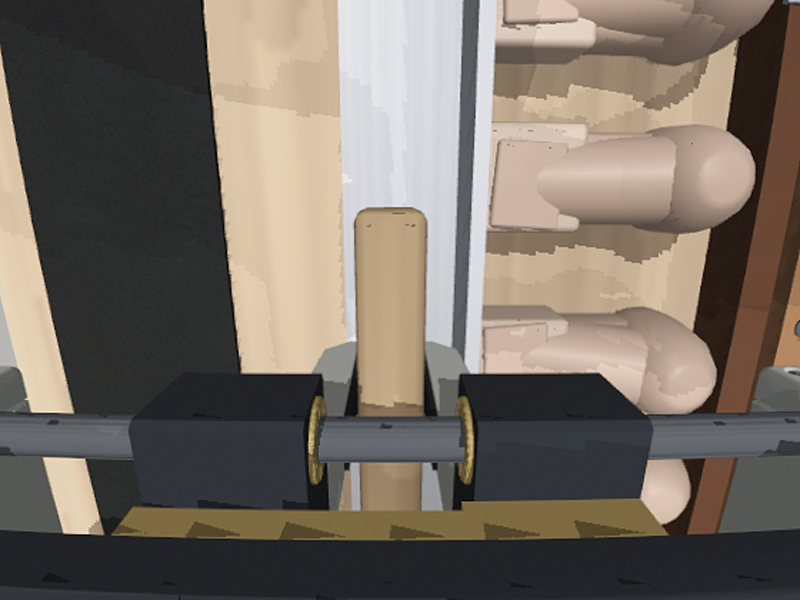

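```bash
python3 - <<'E'
from meas import *
import pickle
im=cv2.imread("pics/p6w.png"); cm,_=pickle.load(open("p6w.pkl","rb"))
f=1/1.4286
edge(im,cm,(495*f,5*f),(472*f,368*f),.0596,3,False,name="blade top front")
edge(im,cm,(477*f,5*f),(456*f,368*f),.0596,3,False,name="blade top back")
edge(im,cm,(783*f,8*f),(725*f,368*f),.040,4,True,45,name="bar top front")
edge(im,cm,(739*f,40*f),(702*f,330*f),.012,4,False,name="bar bottom")
E
```

```text
blade top front: x=0.6352+-0.1190*y  yaw=6.79  n=44/46 sd=0.72mm
blade top back: x=0.6296+-0.1301*y  yaw=7.41  n=38/40 sd=0.77mm
bar top front: x=0.7666+-0.1501*y  yaw=8.54  n=22/22 sd=0.07mm
bar bottom: x=0.7704+-0.1694*y  yaw=9.61  n=43/51 sd=0.91mm
```

```bash
python3 - <<'E'
from meas import *
im=cv2.imread("pics/p6w.png")
cv2.imwrite("pics/p6z.png",cv2.resize(im[0:260,310:370],None,fx=10,fy=2.3,interpolation=cv2.INTER_NEAREST))
for r in range(5,258,25): print(r,im[r,318:352].mean(1).astype(int))
E
```

```text
5 [217 215 214 215 219 196 129  89  94  93  90  92  93  91  91  86  80 136
 229 225 223 223 223 223 223 223 223 223 223 213 197 206 207 196]
30 [215 214 213 217 210 151  87  93  93  93  91  90  92  91  92  82 171 219
 226 224 223 223 224 224 223 223 224 228 175 136 134 136 136 137]
55 [214 212 215 220 164  85  94  94  94  93  94  91  87  89  87 138 214 228
 225 225 225 225 224 224 224 226 219 176 109 113 114 115 114 114]
80 [213 214 220 178 102  92  92  93  92  94  92  93  90  83  80 237 227 225
 225 225 225 225 224 224 225 222 181 164 168 169 170 169 168 167]
105 [212 216 186 118  91  93  94  92  94  92  94  94  86 126 224 227 225 224
 224 224 224 224 224 225 226 198 200 189 193 186 104 156 172 187]
130 [213 205 152  89  94  93  94  91  92  94  94  89 119 213 227 224 224 224
 223 224 223 223 224 216 192 189 149 107 147 169 183 185 184 183]
155 [204 158  88  93  95  96  93  91  89  90  83 145 210 226 223 223 223 223
 223 223 222 225 211 199 145 134 164 180 184 183 183 183 183 183]
180 [161  88  94  95  97  94  94  92  88  82 167 216 224 222 221 221 221 221
 221 222 217 193 173 176 177 179 178 178 177 177 176 176 175 175]
205 [ 88  93  96  96  95  93  95  93  83 162 213 222 221 220 220 220 220 220
 222 210 181 164 167 168 169 169 168 169 167 167 166 166 165 164]
230 [ 93  95  96  94  95  96  93  86 185 223 219 217 217 218 217 217 218 219
 204 175 141 133 158 166 167 169 172 173 175 176 178 178 180 180]
255 [142 141 141 142 142 143 138 144 197 219 216 215 215 216 216 215 213 193
 182 192 152 144 183 198 199 198 199 198 199 198 199 198 199 199]
```

View pics/p6z.png

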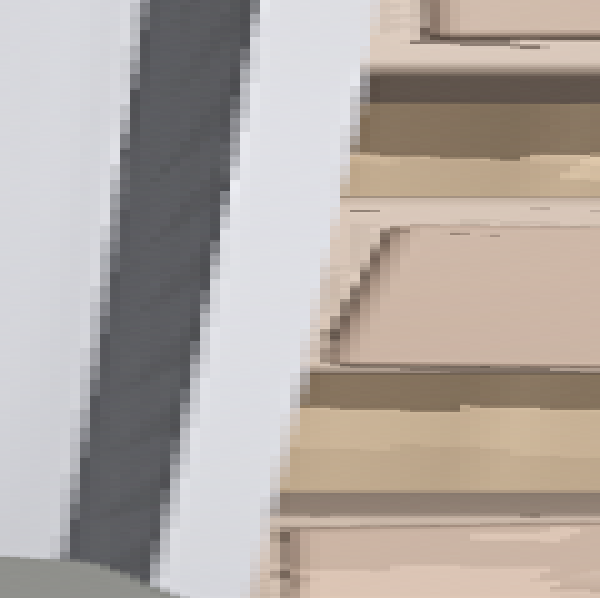

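```bash
python3 - <<'E'
from meas import *
import pickle
im=cv2.imread("pics/p6w.png"); cm,_=pickle.load(open("p6w.pkl","rb"))
for z in (.0576,.0596):
  edge(im,cm,(334.7,5),(326,230),z,4,True,150,name="blade top back")
  edge(im,cm,(347,12),(336,230),z,4,False,207,name="blade top front")
edge(im,cm,(783*.7,8*.7),(725*.7,368*.7),.040,4,True,45,name="bar top front")
for r in range(20,250,30): print(r,im[r,495-r//12-12:495-r//12+75].mean(1).astype(int)[::2])
E
```

```text
blade top back: x=0.6338+-0.1497*y  yaw=8.51  n=60/60 sd=0.06mm
blade top front: x=0.6398+-0.1482*y  yaw=8.43  n=59/60 sd=0.17mm
blade top back: x=0.6335+-0.1497*y  yaw=8.51  n=60/60 sd=0.06mm
blade top front: x=0.6394+-0.1482*y  yaw=8.43  n=59/60 sd=0.17mm
bar top front: x=0.7666+-0.1501*y  yaw=8.54  n=22/22 sd=0.07mm
20 [ 98  98  99 102 104 106 107 109 105 106 112 112 112  96  98  99  99  94
  94  97  97  88  27  25  25  27  26  27  28  27  27  27  24  29  46  75
  74  74  75]
50 [147 118 131 122 123 107 107 100 177 176 175 175 173 174 172 172 174 188
  22  30  29  28  27  29  27  25  27  27  28  23  27  28  28  23  77  74
  74  75  75  75  75]
80 [186 186 187 187 178 177 177 175 176 175 175 173 174 173 172 175 178  25
  30  29  27  24  26  29  27  27  27  27  25  25  25  27  48  77  77  76
  77  77  77  76  76  75]
110 [147 150 154 157 159 161 164 167 168 171 171 182 187 189 188 187 186 185
 185 184 184 183 183 179 174 168 165  25  27  29  28  54  78  77  76  77
  76  76  78  75  77  77  77]
140 [122 125 128 130 133 136 138 140 142 146 152 158 164 167 170 175 175 173
 175 173 170 165 158 150 142 108  21  26  27  24  80  78  77  77  77  76
  77  76  77  76  77  61  49  49]
170 [122 152 178 177 176 175 175 174 174 173 174 173 174 139  26  31  27  26
  29  27  27  29  28  28  29  27  27  29  44  78  76  77  76  78  77  77
  75  77  77  76  48  52  46  45]
200 [178 178 178 176 176 175 174 174 174 173 174 182  22  29  29  27  27  29
  27  26  30  30  28  27  28  29  36  77  75  77  76  76  76  77  77  77
  76  76  48  48  43  46  43  45]
230 [143 144 144 145 145 145 144 142 138 146 155  29  35  35  32  34  32  32
  35  34  32  34  32  27  30  85  82  82  81  82  81  80  81  82  81  82
  54  55  54  54  52  54 142 137]
```

Emit:
{"api": "carry_out", "payload": {"motion": [0.0001, -0.0002, 0.0025, 0.15, -0.05, -0.1, -1, 0.0001, -0.0002, 0.0025, 0.12, -0.02, 0, -1, 0.0001, -0.0002, 0.0025, 0.12, 0, 0, -1, 0.0001, -0.0002, 0.0025, 0.12, 0, 0, -1, 0.0001, -0.0002, 0.0022, 0.12, 0, 0, -1]}}

```text
t: 11.8
tool_pos: [0.6044, 0.0341, 0.0845]
orientation: [-1.276, 1.101, -1.096]
force: [-7.0, -1.0, -0.7]
opening: 0.0235
```

```bash
python3 look.py
```

```text
t 11.8 pos [0.6044 0.0341 0.0845] d,t (np.float64(0.15638196499585255), np.float64(-0.056581170341555576)) open 0.023526468253689804
F [-7.027  -0.9702 -0.6619] Fn,Ft -7.093123040756672 0.09024924890802255 T [-0.2888  1.613   0.0892]
turn to 8.59: [ 0.0943 -0.0654 -0.1374]
```

Emit:
{"api": "carry_out", "payload": {"motion": [0.0001, -0.0002, 0.002, 0.12, -0.05, -0.05, -1, 0.0001, -0.0002, 0.002, 0.12, 0, 0, -1, 0, -0.0002, 0.002, 0.1, 0, 0, -1, 0, -0.0001, 0, 0, 0, 0, -1, 0, 0, 0, 0, 0, 0, -1]}}

```text
t: 12.3
tool_pos: [0.6077, 0.0345, 0.0846]
orientation: [-1.276, 1.102, -1.096]
force: [-4.1, 0.1, -2.1]
opening: 0.0238
```

```bash
python3 look.py
```

```text
t 12.3 pos [0.6077 0.0345 0.0846] d,t (np.float64(0.15303451223245124), np.float64(-0.05663662869931657)) open 0.02379398052812704
F [-4.1008  0.0849 -2.0635] Fn,Ft -4.042127450516117 0.6964794234042886 T [-0.1401  0.7672  0.0527]
turn to 8.59: [ 0.1242 -0.0565 -0.1357]
```

Emit:
{"api": "carry_out", "payload": {"motion": [0, -0.0001, 0.0018, 0.12, -0.05, -0.05, -1, 0, -0.0001, 0.0018, 0.1, 0, 0, -1, 0, -0.0001, 0.0018, 0.1, 0, 0, -1, 0, -0.0001, 0.0018, 0.1, 0, 0, -1, 0, -0.0001, 0.0018, 0.1, 0, 0, -1]}}

```text
t: 12.8
tool_pos: [0.6103, 0.0351, 0.0845]
orientation: [-1.281, 1.105, -1.093]
force: [-12.5, -1.7, 3.3]
opening: 0.0234
```

```bash
python3 look.py p7 wrist
```

```text
t 12.8 pos [0.6103 0.0351 0.0845] d,t (np.float64(0.15037308750296585), np.float64(-0.05649307354056437)) open 0.023412872852527147
F [-12.4795  -1.7482   3.349 ] Fn,Ft -12.60063716780129 0.13541152602193587 T [-0.5033  2.3474  0.0204]
turn to 8.59: [ 0.458  -0.0272 -0.1297]
```

View pics/p7wb.png

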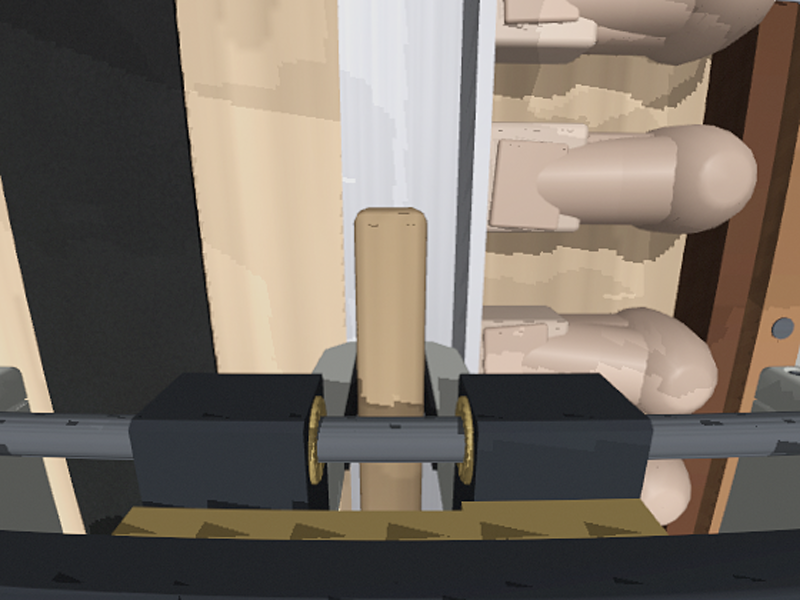

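Emit:
{"api": "carry_out", "payload": {"motion": [0, -0.0004, 0.0014, 0.45, 0, -0.1, -1, 0, -0.0003, 0.002, 0.25, 0, 0, -1, 0, -0.0003, 0.002, 0.25, 0, 0, -1, 0, -0.0002, 0.002, 0.2, 0, 0, -1, 0, -0.0002, 0.002, 0.2, 0, 0, -1]}}

```text
t: 13.35
tool_pos: [0.6102, 0.035, 0.0843]
orientation: [-1.28, 1.104, -1.095]
force: [-12.4, -1.5, 4.9]
opening: 0.0236
```

```bash
python3 look.py p8 wrist top side; python3 - <<'E'
from meas import *
import pickle
im=cv2.imread("pics/p8s.png"); cv2.imwrite("pics/p8sc.png",cv2.resize(im[160:310,220:420],None,fx=4,fy=4,interpolation=cv2.INTER_CUBIC))
im=cv2.imread("pics/p8t.png"); cv2.imwrite("pics/p8tc.png",cv2.resize(im[85:235,170:370],None,fx=4,fy=4,interpolation=cv2.INTER_CUBIC))
im=cv2.imread("pics/p8w.png"); cm,_=pickle.load(open("p8w.pkl","rb"))
z=.0596
edge(im,cm,(334.7,5),(326,230),z,4,True,150,name="blade top back")
edge(im,cm,(347,12),(336,230),z,4,False,207,name="blade top front")
edge(im,cm,(751*.7,20*.7),(711*.7,320*.7),.040,6,True,45,name="bar top front")
E
```

```text
t 13.35 pos [0.6102 0.035  0.0843] d,t (np.float64(0.15045692093221774), np.float64(-0.05649772984767462)) open 0.023616522203346188
F [-12.3964  -1.457    4.9176] Fn,Ft -12.47499351681324 0.41087993407345486 T [-0.4597  2.6002  0.0515]
turn to 8.59: [ 0.349  -0.0615 -0.0813]
blade top back: x=0.6471+-0.1507*y  yaw=8.57  n=60/60 sd=0.06mm
blade top front: x=0.6531+-0.1503*y  yaw=8.55  n=55/60 sd=0.15mm
bar top front: x=0.7668+-0.1505*y  yaw=8.56  n=36/36 sd=0.08mm
```

View pics/p8sc.png

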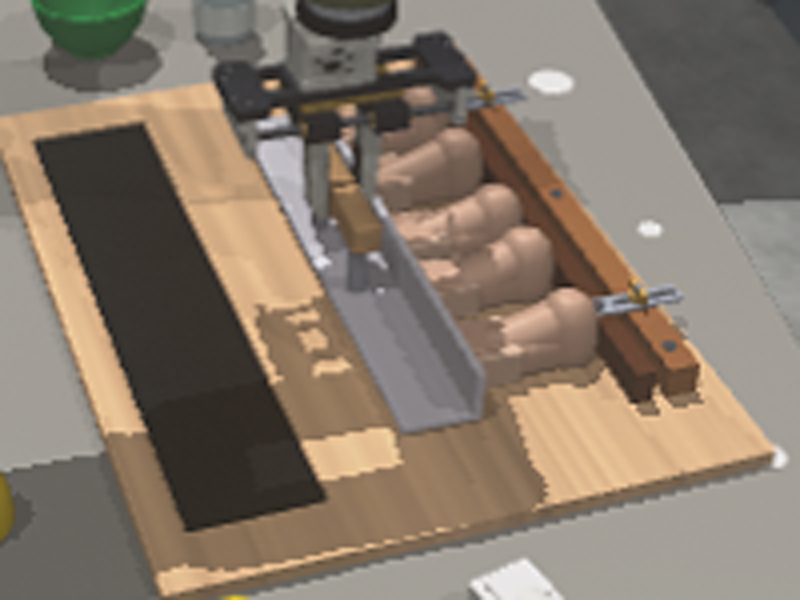

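View pics/p8tc.png

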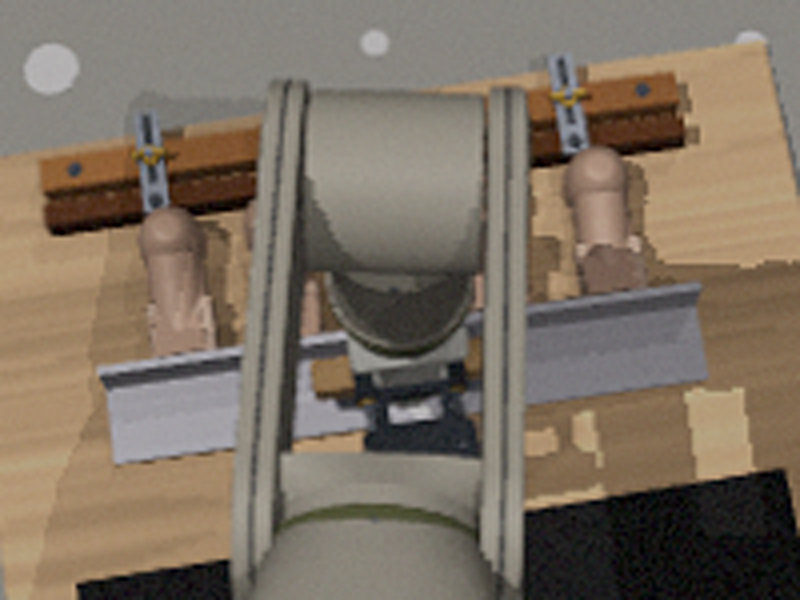

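Emit:
{"api": "carry_out", "payload": {"motion": [0, -0.0006, 0.002, 0.3, -0.05, -0.05, -1, 0, -0.0006, 0.0022, 0.25, 0, 0, -1, 0, -0.0006, 0.0023, 0.25, 0, 0, -1, 0, -0.0006, 0.0023, 0.25, 0, 0, -1, 0, -0.0006, 0.0023, 0.25, 0, 0, -1]}}

```text
t: 14.0
tool_pos: [0.6104, 0.0351, 0.0844]
orientation: [-1.281, 1.105, -1.094]
force: [-12.2, -2.8, 2.3]
opening: 0.0237
```

```bash
python3 look.py
```

```text
t 14.0 pos [0.6104 0.0351 0.0844] d,t (np.float64(0.15033623260644768), np.float64(-0.05648347178898914)) open 0.023662645580965817
F [-12.2295  -2.8255   2.3385] Fn,Ft -12.514385695989574 -0.9671804027716941 T [-0.5528  2.6427  0.0147]
turn to 8.59: [ 0.4817 -0.0472 -0.0956]
```

Emit:
{"api": "carry_out", "payload": {"motion": [0, -0.0006, 0.0026, 0.3, -0.05, -0.05, -1, 0, -0.0006, 0.0028, 0.25, 0, 0, -1, 0, -0.0006, 0.0028, 0.25, 0, 0, -1, 0, -0.0006, 0.0028, 0.25, 0, 0, -1, 0, -0.0006, 0.0028, 0.25, 0, 0, -1]}}

```text
t: 14.5
tool_pos: [0.6107, 0.0351, 0.0847]
orientation: [-1.288, 1.111, -1.09]
force: [-15.9, -2.0, 5.6]
opening: 0.0234
```

```bash
python3 look.py
```

```text
t 14.5 pos [0.6107 0.0351 0.0847] d,t (np.float64(0.1499876411024632), np.float64(-0.056502014130543336)) open 0.023437476556630345
F [-15.8719  -1.9745   5.6421] Fn,Ft -15.988734483190164 0.4182991935540468 T [-0.6034  3.1509  0.0067]
turn to 8.59: [ 0.9577 -0.0404 -0.1207]
```

Emit:
{"api": "carry_out", "payload": {"motion": [0, 0, 0.001, 0.3, 0, -0.1, -1, 0, 0, 0.001, 0.2, 0, 0, -1, 0, 0, 0, 0.1, 0, 0, -1, 0, 0, 0, 0.1, 0, 0, -1, 0, 0, 0, 0, 0, 0, -1]}}

```text
t: 15.0
tool_pos: [0.6103, 0.035, 0.0843]
orientation: [-1.283, 1.106, -1.094]
force: [-2.9, -0.6, -3.5]
opening: 0.0234
```

```bash
python3 look.py p9 wrist; python3 - <<'E'
from meas import *
import pickle
im=cv2.imread("pics/p9w.png"); cm,_=pickle.load(open("p9w.pkl","rb"))
z=.0596
edge(im,cm,(334.7,5),(326,230),z,4,True,150,name="blade top back")
edge(im,cm,(751*.7,20*.7),(711*.7,320*.7),.040,6,True,45,name="bar top front")
E
```

```text
t 15.0 pos [0.6103 0.035  0.0843] d,t (np.float64(0.15040282841160457), np.float64(-0.05649914548055419)) open 0.0234063057806964
F [-2.9401 -0.6498 -3.4766] Fn,Ft -3.004183684017805 -0.20336836688539048 T [-0.2006  0.7725  0.0035]
turn to 8.59: [ 0.5408 -0.0731 -0.0421]
blade top back: x=0.6471+-0.1505*y  yaw=8.56  n=60/60 sd=0.06mm
bar top front: x=0.7670+-0.1515*y  yaw=8.61  n=23/24 sd=0.09mm
```

View pics/p9wb.png

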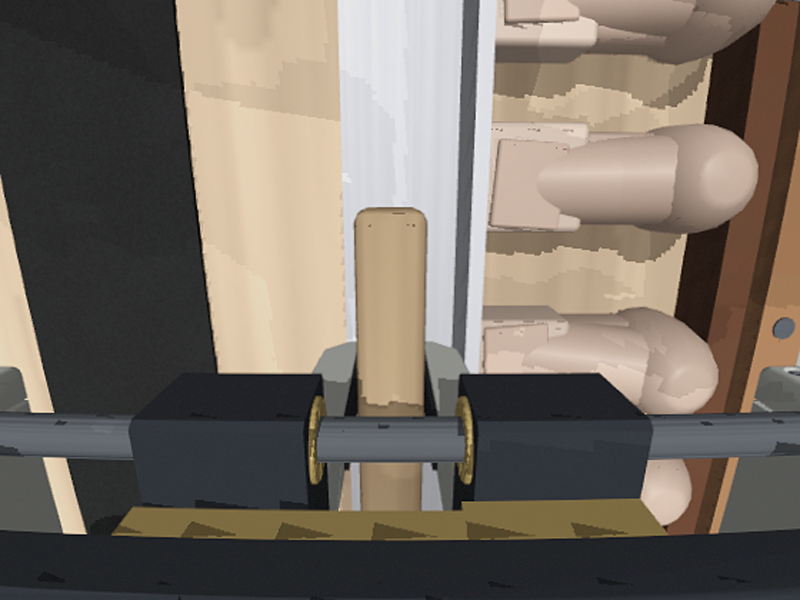

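```bash
python3 - <<'E'
from h import *
import pickle
cm=pickle.load(open("p8s.pkl","rb"))[0]
c=lambda p:((p[0]+.5)/4-.5+220,(p[1]+.5)/4-.5+160)
P=onz(cm,[c(p) for p in [(36,142),(145,124),(326,497),(187,530)]],.015); print(P,P.mean(0))
print("board",onz(cm,[c((162,597)),c((776,457)),c((459,43))],.012))
E
```

```text
[[ 0.37688306  0.23832675  0.015     ]
 [ 0.47399097  0.25383884  0.015     ]
 [ 0.55409697 -0.23189496  0.015     ]
 [ 0.4568364  -0.24981294  0.015     ]] [0.46545185 0.00261442 0.015     ]
board [[ 0.43455804 -0.30466147  0.012     ]
 [ 0.87576577 -0.23605301  0.012     ]
 [ 0.78353318  0.35897414  0.012     ]]
```

Emit:
{"api": "carry_out", "payload": {"motion": [0, 0, -0.002, 0, 0, 0, -1, 0, 0, -0.003, 0, 0, 0, -1, 0, 0, -0.005, 0.2, 0, 0, -1, 0, 0, -0.008, 0.2, 0, 0, -1, 0, -0.002, -0.01, 0.1, 0, 0, -1]}}

```text
t: 15.55
tool_pos: [0.5837, 0.031, 0.0872]
orientation: [-1.272, 1.095, -1.101]
force: [-0.6, -0.7, -4.1]
opening: 0.0236
```

```bash
python3 look.py q1 wrist side
```

```text
t 15.55 pos [0.5837 0.031  0.0872] d,t (np.float64(0.17728957804465229), np.float64(-0.05651256639523562)) open 0.02360417265849608
F [-0.6265 -0.6564 -4.0996] Fn,Ft -0.7175025893843082 -0.5554816248449742 T [-0.111   0.1794 -0.0054]
turn to 8.59: [-0.3094 -0.0562 -0.0185]
```

View pics/q1wb.png

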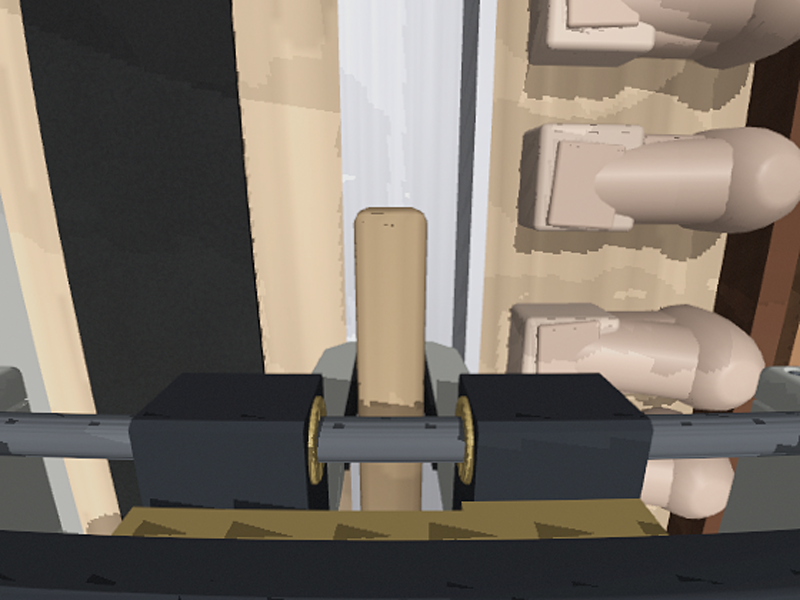

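Emit:
{"api": "carry_out", "payload": {"motion": [-0.004, -0.045, 0, -0.05, 0, 0, -1, -0.004, -0.045, 0, -0.05, 0, 0, -1, -0.004, -0.045, 0, -0.05, 0, 0, -1, -0.004, -0.045, 0, 0, 0, 0, -1, -0.004, -0.035, 0, 0, 0, 0, -1]}}

```text
t: 16.15
tool_pos: [0.5745, 0.0505, 0.3011]
orientation: [-1.282, 1.109, -1.093]
force: [0.4, 0.1, -4.1]
opening: 0.0236
```

```bash
python3 look.py q2 wrist
```

```text
t 16.15 pos [0.5745 0.0505 0.3011] d,t (np.float64(0.1834818804767241), np.float64(-0.035828328159267446)) open 0.023627743578045268
F [ 0.392   0.1405 -4.115 ] Fn,Ft 0.40857089810617425 0.08034121046638265 T [-0.0425  0.0024 -0.0227]
turn to 8.59: [ 0.6468 -0.1537 -0.168 ]
```

View pics/q2wb.png

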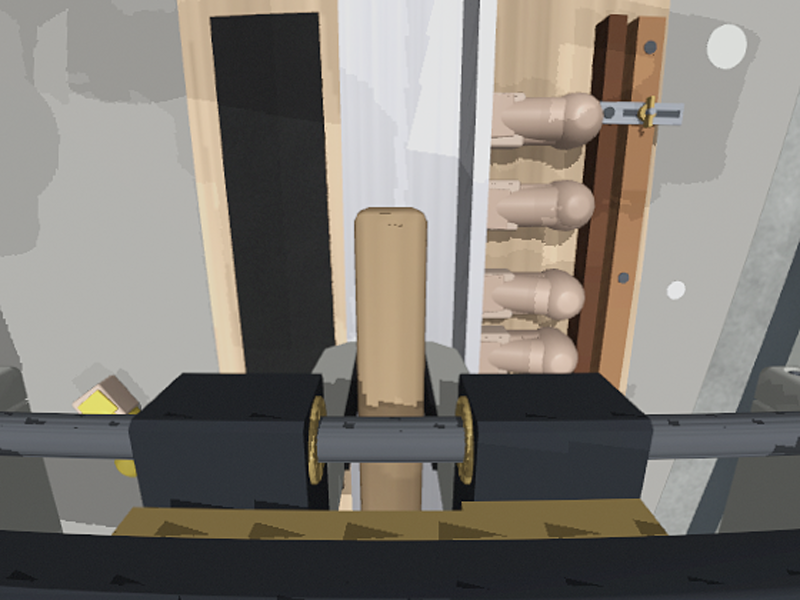

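```bash
python3 - <<'E'
from h import *
import pickle
cm,tp=pickle.load(open("q2w.pkl","rb"))
c=lambda p:(np.array(p)+.5)/1.42857-.5
P=onz(cm,[c((211,17)),c((319,13))],.015); print(P)
yaw=np.radians(9.52); e=np.array([-np.sin(yaw),np.cos(yaw),0])
print("strip mid from end:",P.mean(0)-.25*e)
for zz in (.005,.009):
  Q=onz(cm,[c((358,210)),c((424,210))],tp[2]+zz); print("grip end rel TCP",(Q.mean(0)-tp),np.linalg.norm(Q[1]-Q[0]))
E
```

```text
[[0.37825278 0.24593934 0.015     ]
 [0.47554553 0.26164553 0.015     ]]
strip mid from end: [0.46824712 0.00723545 0.015     ]
grip end rel TCP [-0.0086693   0.06299254  0.005     ] 0.02098948758282624
grip end rel TCP [-0.00866021  0.06320165  0.009     ] 0.02039070854521146
```

```bash
python3 - <<'E'
from h import *
plan([.4626,.0062,.098],9.52,6)
E
```

```text
[ 0.0047  0.0351 -0.0198] [ 0.02 -0.18 -0.02]
[ 0.0046  0.0351 -0.0198] [ 0.02 -0.18 -0.02]
[ 0.0045  0.0351 -0.0199] [ 0.02 -0.18 -0.02]
[ 0.0045  0.0351 -0.0199] [ 0.02 -0.18 -0.02]
[ 0.0044  0.0351 -0.0199] [ 0.02 -0.18 -0.02]
[ 0.0043  0.0351 -0.0199] [ 0.02 -0.18 -0.02]
```

Emit:
{"api": "carry_out", "payload": {"motion": [0.0055, 0.03, -0.0235, 0.02, -0.2, 0, -1, 0.0055, 0.035, -0.0235, 0.02, -0.2, 0, -1, 0.005, 0.035, -0.0235, 0.02, -0.2, 0, -1, 0.005, 0.035, -0.0235, 0.02, -0.2, 0, -1, 0.005, 0.035, -0.0235, 0.02, -0.2, 0, -1]}}

```text
t: 16.7
tool_pos: [0.4725, 0.0074, 0.1433]
orientation: [-1.264, 1.064, -1.098]
force: [1.3, -0.3, -4.6]
opening: 0.0237
```

```bash
python3 - <<'E'
from h import *
plan([.4626,.0062,.086],9.52,4)
E
```

```text
[-0.0002  0.0143 -0.0029] [-0.4   0.03  0.04]
[-0.0002  0.0143 -0.0028] [-0.4   0.03  0.04]
[-0.0001  0.0143 -0.0027] [-0.4   0.03  0.04]
[-0.0001  0.0143 -0.0026] [-0.4   0.03  0.04]
```

Emit:
{"api": "carry_out", "payload": {"motion": [0, 0.014, -0.0025, -0.4, 0, 0, -1, 0, 0.014, -0.0025, -0.3, 0, 0, -1, 0, 0.013, -0.0025, -0.2, 0, 0, -1, 0, 0.008, -0.001, -0.1, 0, 0, -1, 0, 0, 0, 0, 0, 0, -1]}}

```text
t: 17.2
tool_pos: [0.46, 0.0058, 0.0859]
orientation: [-1.282, 1.083, -1.087]
force: [0.6, -0.4, -4.8]
opening: 0.0236
```

```bash
python3 look.py q3 wrist side top; python3 - <<'E'
from h import *
plan([.4626,.0062,.0825],9.52,1)
im=cv2.imread("pics/q3s.png"); cv2.imwrite("pics/q3sc.png",cv2.resize(im[160:310,220:420],None,fx=4,fy=4,interpolation=cv2.INTER_CUBIC))
E
```

```text
t 17.2 pos [0.46   0.0058 0.0859] d,t (np.float64(0.3033633925327972), np.float64(-0.06301865316196373)) open 0.02363705003666777
F [ 0.6359 -0.4372 -4.7825] Fn,Ft 0.5634676020872842 -0.5273228618506285 T [-0.0646  0.1324 -0.021 ]
turn to 8.59: [-0.1609  0.9878  0.0805]
[-0.0003  0.0052  0.0016] [-0.31  0.06  0.12]
```

View pics/q3sc.png

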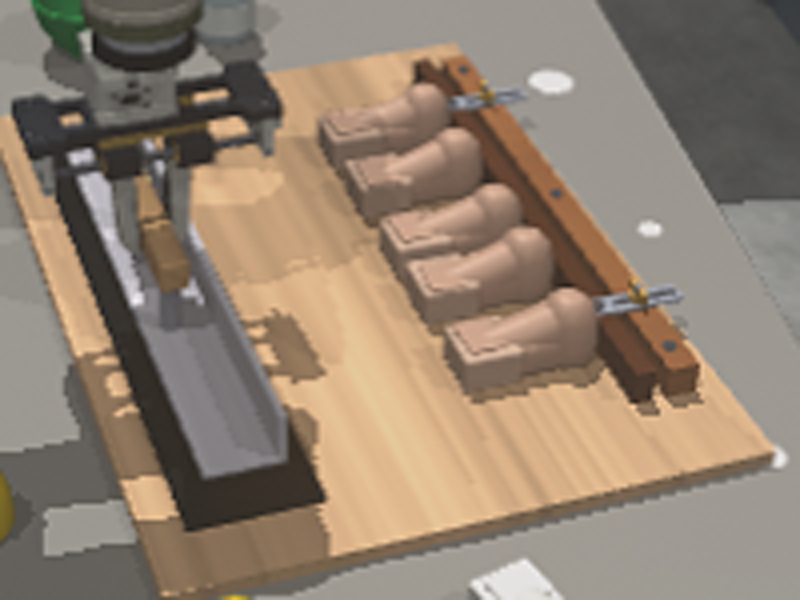

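View pics/q3wb.png

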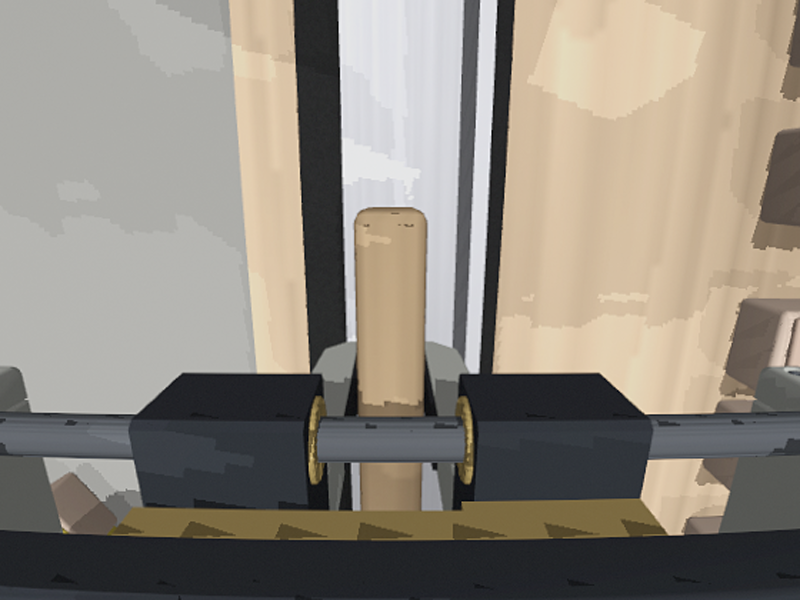

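Emit:
{"api": "carry_out", "payload": {"motion": [0, 0.001, 0.0015, -0.3, 0, 0.1, -1, 0, 0.001, 0, 0, 0, 0, -1, 0, 0.0008, 0, 0, 0, 0, -1, 0, 0.0005, 0, 0, 0, 0, -1, 0, 0.0003, 0, 0, 0, 0, -1]}}

```text
t: 17.85
tool_pos: [0.4656, 0.0059, 0.0868]
orientation: [-1.281, 1.081, -1.088]
force: [-0.1, -0.0, -4.3]
opening: 0.0235
```

```bash
python3 look.py; python3 -c "
from h import *
plan([.4626,.0062,.0819],9.52,1)"
```

```text
t 17.85 pos [0.4656 0.0059 0.0868] d,t (np.float64(0.29782811901188155), np.float64(-0.06373188515039008)) open 0.023477049559787105
F [-0.1437 -0.0026 -4.2908] Fn,Ft -0.14250676875676038 0.01885464726957441 T [-0.0863  0.1202 -0.0049]
turn to 8.59: [-0.2914  1.0091  0.0868]
[-0.0008  0.0049 -0.0029] [-0.29  0.08  0.09]
```

Emit:
{"api": "carry_out", "payload": {"motion": [-0.0008, 0.001, -0.0025, -0.3, 0.08, 0.1, -1, 0, 0.0012, 0, 0, 0, 0, -1, 0, 0.001, 0, 0, 0, 0, -1, 0, 0.0008, 0, 0, 0, 0, -1, 0, 0, 0, 0, 0, 0, -1]}}

```text
t: 18.35
tool_pos: [0.4624, 0.0063, 0.0822]
orientation: [-1.284, 1.087, -1.085]
force: [0.6, 0.8, -4.4]
opening: 0.0234
```

```bash
python3 look.py; python3 -c "
from h import *
plan([.4626,.0062,.0819],9.52,1)"
```

```text
t 18.35 pos [0.4624 0.0063 0.0822] d,t (np.float64(0.30093451244799624), np.float64(-0.06286543086027778)) open 0.023426613025348746
F [ 0.6442  0.7839 -4.3696] Fn,Ft 0.7541035638919885 0.6789001231715368 T [-0.0374  0.1842 -0.0417]
turn to 8.59: [ 0.0635  0.9193 -0.0248]
[0.0001 0.0003 0.0002] [ 0.06 -0.01 -0.03]
```

Almost down. I'll touch down gently.

Emit:
{"api": "carry_out", "payload": {"motion": [0, 0.0005, 0, 0, 0, 0, -1, 0, 0.0005, 0, 0, 0, 0, -1, 0, 0.0005, 0, 0, 0, 0, -1, 0, 0, 0, 0, 0, 0, -1, 0, 0, 0, 0, 0, 0, -1], "squeeze": 20}}

```text
t: 18.85
tool_pos: [0.4627, 0.0063, 0.0817]
orientation: [-1.283, 1.087, -1.086]
force: [-1.8, 0.8, -1.5]
opening: 0.0237
```

```bash
python3 look.py
```

```text
t 18.85 pos [0.4627 0.0063 0.0817] d,t (np.float64(0.30063748415662456), np.float64(-0.06292183747773125)) open 0.023704929487940164
F [-1.8297  0.7877 -1.5255] Fn,Ft -1.6915079821659014 1.052111928202493 T [-0.1007  0.3971 -0.0424]
turn to 8.59: [ 0.0361  0.9237 -0.0132]
```

Emit:
{"api": "carry_out", "payload": {"motion": [0, 0.0005, 0, 0, 0, 0, -1, 0, 0.0002, 0, 0, 0, 0, -1, 0, 0, 0, 0, 0, 0, -0.4, 0, 0, 0, 0, 0, 0, -0.2, 0, 0, 0, 0, 0, 0, 0], "squeeze": 10}}

```text
t: 19.35
tool_pos: [0.4642, 0.0061, 0.0823]
orientation: [-1.282, 1.084, -1.088]
force: [-0.5, 0.8, -0.5]
opening: 0.0397
```

Emit:
{"api": "carry_out", "payload": {"motion": [0, 0, 0, 0, 0, 0, 0, 0, 0, 0, 0, 0, 0, 0, 0, 0, 0, 0, 0, 0, 0, 0, 0, 0, 0, 0, 0, 0, 0, 0, 0, 0, 0, 0, 0]}}

```text
t: 19.85
tool_pos: [0.4649, 0.006, 0.0826]
orientation: [-1.281, 1.083, -1.088]
force: [-0.5, 0.5, -1.2]
opening: 0.0464
```

```bash
python3 look.py r1 wrist
```

```text
t 19.85 pos [0.4649 0.006  0.0826] d,t (np.float64(0.2985404337743547), np.float64(-0.06350350330082521)) open 0.046426136101921193
F [-0.4613  0.4731 -1.2082] Fn,Ft -0.3854136971642396 0.5367257861615634 T [-0.0588  0.0696 -0.0138]
turn to 8.59: [-0.2242  0.9173  0.0526]
```

View pics/r1wb.png

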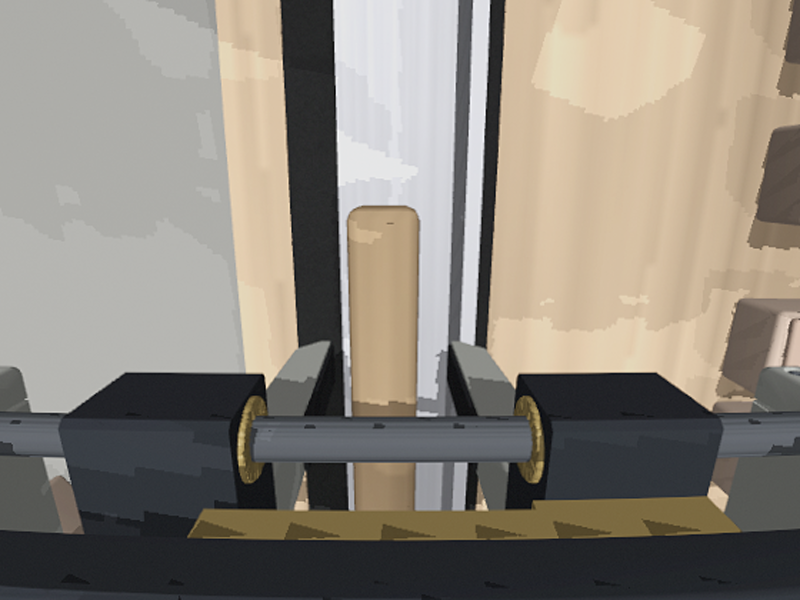

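Released with about 11 mm clear on each side. I'll rise straight up and then check from above.

Emit:
{"api": "carry_out", "payload": {"motion": [0, -0.005, 0, 0, 0, 0, 0, 0, -0.01, 0, 0, 0, 0, 0, 0, -0.02, 0, 0, 0, 0, 0, 0, -0.03, 0, 0, 0, 0, 0, 0, -0.04, 0, 0, 0, 0, 0]}}

```text
t: 20.4
tool_pos: [0.4601, 0.0064, 0.1868]
orientation: [-1.287, 1.092, -1.082]
force: [0.6, 0.4, -0.6]
opening: 0.0462
```

Emit:
{"api": "carry_out", "payload": {"motion": [0, -0.04, 0.005, 0, 0, 0, 0, 0, -0.04, 0.005, 0, 0, 0, 0, 0, -0.03, 0.005, 0, 0, 0, 0, 0, -0.03, 0.005, 0, 0, 0, 0, 0, 0, 0, 0, 0, 0, 0]}}

```text
t: 20.9
tool_pos: [0.4821, 0.0097, 0.3442]
orientation: [-1.279, 1.081, -1.09]
force: [0.7, -0.4, 0.3]
opening: 0.0465
```

```bash
python3 look.py r2 wrist side top; python3 - <<'E'
import cv2
im=cv2.imread("pics/r2s.png"); cv2.imwrite("pics/r2sc.png",cv2.resize(im[160:310,220:420],None,fx=4,fy=4,interpolation=cv2.INTER_CUBIC))
E
```

```text
t 20.9 pos [0.4821 0.0097 0.3442] d,t (np.float64(0.2809153990878252), np.float64(-0.0623876416423964)) open 0.04646875395057013
F [ 0.6553 -0.4341  0.279 ] Fn,Ft 0.5830710974549231 -0.527143690098753 T [-0.1196  0.0623  0.0108]
turn to 8.59: [-0.3647  0.9144  0.0799]
```

View pics/r2sc.png

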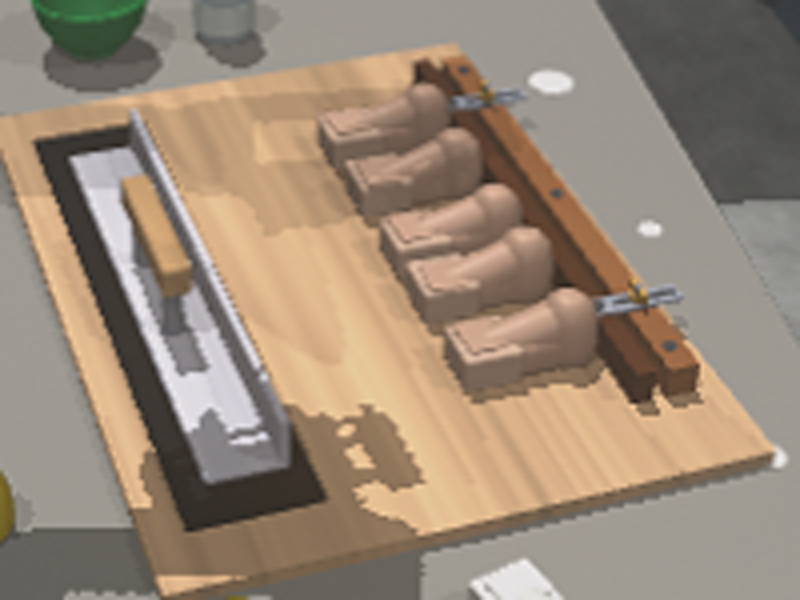

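View pics/r2wb.png

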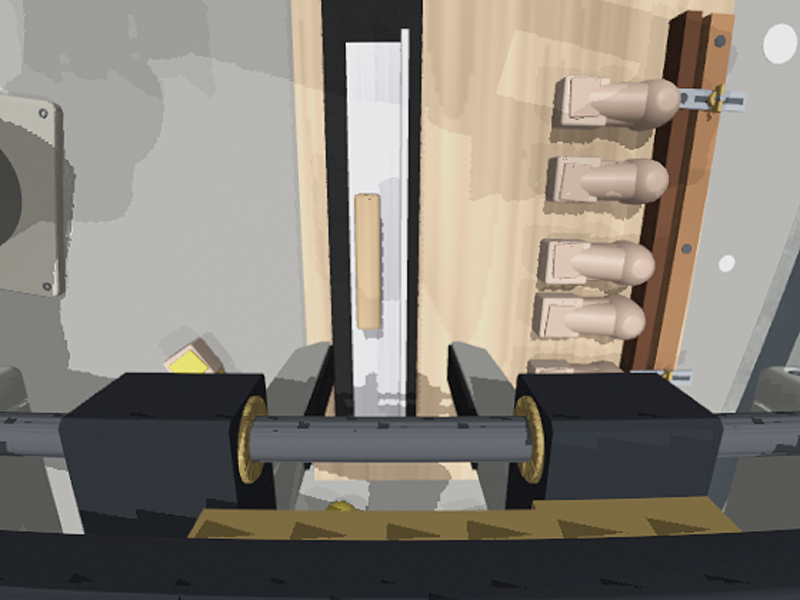

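```bash
python3 - <<'E'
from meas import *
import pickle
im=cv2.imread("pics/r2w.png"); cm,_=pickle.load(open("r2w.pkl","rb")); c=.7
cv2.imwrite("pics/r2z.png",cv2.resize(im[40:270,360:500],None,fx=4.2,fy=2.6,interpolation=cv2.INTER_CUBIC))
edge(im,cm,(690*c,20*c),(643*c,330*c),.040,4,True,45,name="bar top")
edge(im,cm,(324*c,5*c),(337*c,330*c),.015,4,False,name="strip near")
edge(im,cm,(422.5*c,30*c),(418*c,330*c),.015,4,True,110,name="strip far")
edge(im,cm,(345*c,46*c),(351*c,190*c),.019,4,True,130,name="foot near")
edge(im,cm,(411*c,32*c),(408*c,330*c),.057,3,False,110,name="blade front")
E
```

```text
bar top: x=0.7665+-0.1489*y  yaw=8.47  n=33/37 sd=0.15mm
strip near: x=0.4175+-0.1690*y  yaw=9.59  n=57/60 sd=0.19mm
strip far: x=0.5176+-0.1671*y  yaw=9.49  n=49/60 sd=0.16mm
foot near: x=0.4409+-0.1667*y  yaw=9.46  n=52/60 sd=0.13mm
blade front: x=0.5030+-0.1688*y  yaw=9.58  n=58/60 sd=0.14mm
```

View pics/r2z.png

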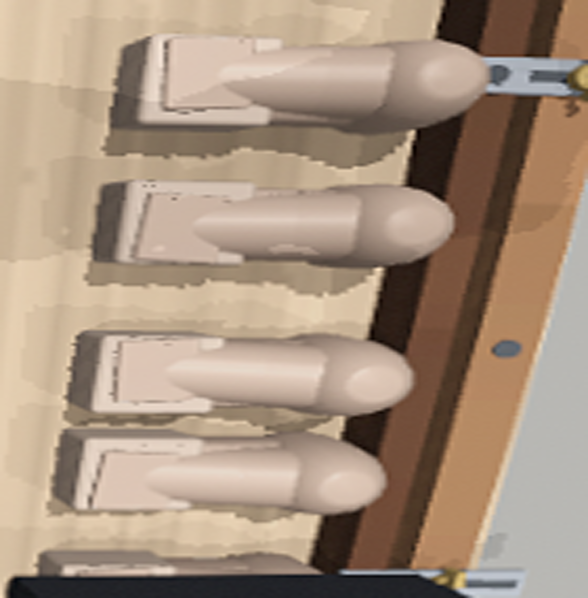

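```bash
python3 - <<'E'
from h import *
import pickle
cm,_=pickle.load(open("r2w.pkl","rb"))
for a,b in [((149,38),(138,122)),((129,183),(116,260)),((96,335),(82,408)),((76,435),(61,505))]:
    P=onz(cm,[((p[0]+.5)/4.2-.5+360,(p[1]+.5)/2.6-.5+40) for p in (a,b)],.044); m=P.mean(0); d=P[0]-P[1]
    print(dt(m),"yaw",np.degrees(np.arctan2(-d[0],d[1])))
E
```

```text
(np.float64(0.11469033596969236), np.float64(0.09135901744468228)) yaw 9.339384692852867
(np.float64(0.11432810747586641), np.float64(0.018280921331299268)) yaw 8.320919091161068
(np.float64(0.11738843253090037), np.float64(-0.06543395104863196)) yaw 7.8032169630118595
(np.float64(0.11868256088788787), np.float64(-0.12467353507838422)) yaw 7.24540180130254
```

Straightedge placement checks out, but my hand-picked toe edges for casts 3 and 4 disagree by 3–4 mm. I'll look closer from above the row.

```bash
python3 - <<'E'
from h import *
plan([.655,-.10,.26],8.59,5)
E
```

```text
[0.0274 0.0155 0.0309] [ 0.03  0.18 -0.01]
[0.0273 0.0155 0.031 ] [ 0.03  0.18 -0.01]
[0.0272 0.0155 0.0311] [ 0.03  0.18 -0.01]
[0.0271 0.0155 0.0312] [ 0.03  0.18 -0.01]
[0.027  0.0156 0.0313] [ 0.03  0.18 -0.01]
```

Emit:
{"api": "carry_out", "payload": {"motion": [0.027, 0.015, 0.031, 0, 0.18, 0, 0, 0.027, 0.015, 0.031, 0, 0.18, 0, 0, 0.027, 0.015, 0.031, 0, 0.18, 0, 0, 0.027, 0.015, 0.031, 0, 0.18, 0, 0, 0.027, 0.012, 0.031, 0, 0.18, 0, 0]}}

```text
t: 21.55
tool_pos: [0.6543, -0.0986, 0.2589]
orientation: [-1.281, 1.101, -1.089]
force: [0.5, -0.0, -0.0]
opening: 0.0468
```

Emit:
{"api": "carry_out", "payload": {"motion": [0, 0, 0, 0, 0, 0, 0, 0, 0, 0, 0, 0, 0, 0, 0, 0, 0, 0, 0, 0, 0, 0, 0, 0, 0, 0, 0, 0, 0, 0, 0, 0, 0, 0, 0]}}

```text
t: 22.05
tool_pos: [0.6504, -0.0993, 0.2468]
orientation: [-1.289, 1.118, -1.078]
force: [-0.2, 0.3, 0.7]
opening: 0.0463
```

```bash
python3 look.py r3 wrist
```

```text
t 22.05 pos [ 0.6504 -0.0993  0.2468] d,t (np.float64(0.13080873032305818), np.float64(-0.1952948566360979)) open 0.046293884381327935
F [-0.2383  0.2772  0.7315] Fn,Ft -0.19421584172301207 0.3096937255058254 T [-0.0141  0.0691  0.0502]
turn to 8.59: [ 1.376   0.1322 -0.5976]
```

View pics/r3wb.png

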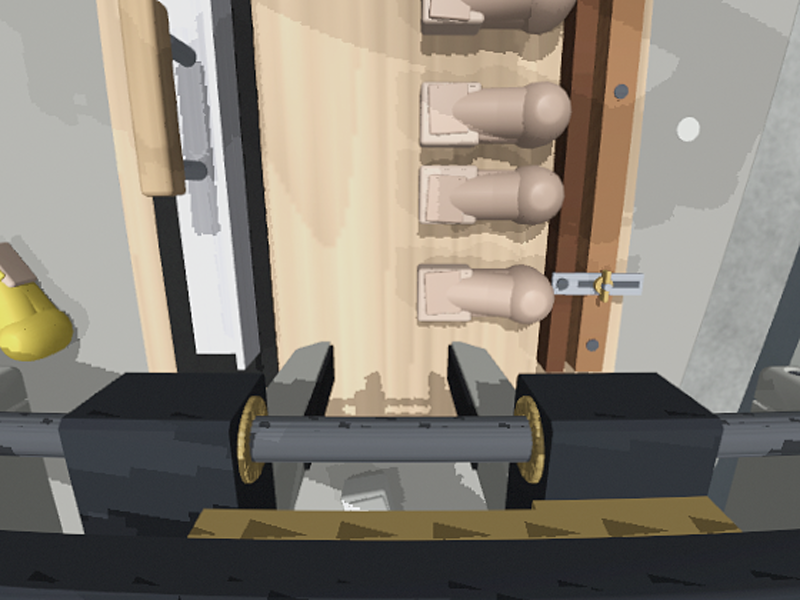

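```bash
python3 - <<'E'
from meas import *
import pickle
im=cv2.imread("pics/r3w.png"); cm,_=pickle.load(open("r3w.pkl","rb")); c=.7
cv2.imwrite("pics/r3z.png",cv2.resize(im[0:250,280:410],None,fx=6,fy=2.4,interpolation=cv2.INTER_CUBIC))
b=edge(im,cm,(575*c,90*c),(555*c,260*c),.040,6,True,45,name="bar top")
b2=edge(im,cm,(560*c,150*c),(540*c,350*c),.012,6,False,100,name="bar bottom")
E
```

```text
bar top: x=0.7677+-0.1488*y  yaw=8.47  n=39/40 sd=0.12mm
bar bottom: x=0.7694+-0.1460*y  yaw=8.31  n=38/52 sd=1.01mm
```

View pics/r3z.png

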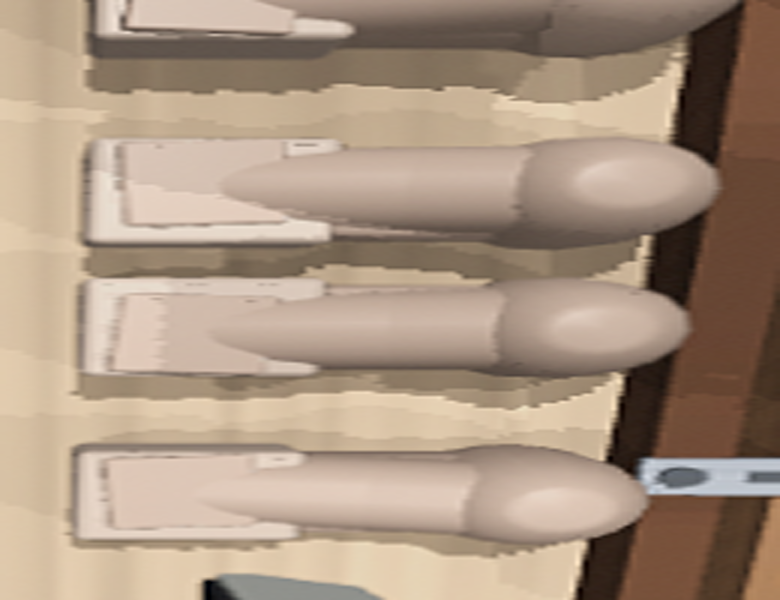

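```bash
python3 - <<'E'
from meas import *
import pickle
im=cv2.imread("pics/r3w.png"); cm,_=pickle.load(open("r3w.pkl","rb"))
nb=np.array([np.cos(np.radians(8.5)),np.sin(np.radians(8.5))])
def dd(P): return [( (.7677-.149*p[1]-p[0])*np.cos(np.radians(8.5))*1e3).round(1) for p in P]
from h import *
for z in (.043,.014):
  for a,b in [((92,10),(90,50)),((90,145),(82,240)),((81,285),(80,372)),((76,452),(73,536))]:
    P=onz(cm,[((p[0]+.5)/6-.5+280,(p[1]+.5)/2.4-.5) for p in (a,b)],z); d=P[0]-P[1]
    print(z,dd(P),P[:,1],"yaw",np.degrees(np.arctan2(-d[0],d[1])).round(1))
for r in range(55,225,8): print(r,im[r,286:306].mean(1).astype(int))
E
```

```text
0.043 [np.float64(113.6), np.float64(113.6)] [0.10170192 0.08591093] yaw 8.2
0.043 [np.float64(112.9), np.float64(113.6)] [0.04757817 0.00742568] yaw 7.5
0.043 [np.float64(113.4), np.float64(112.8)] [-0.01217621 -0.05142847] yaw 9.3
0.043 [np.float64(112.8), np.float64(112.5)] [-0.0894461  -0.13152769] yaw 8.8
0.014 [np.float64(112.4), np.float64(112.5)] [0.11261313 0.09551175] yaw 8.2
0.014 [np.float64(111.7), np.float64(112.5)] [0.05399799 0.01051349] yaw 7.5
0.014 [np.float64(112.2), np.float64(111.6)] [-0.01071503 -0.05322459] yaw 9.3
0.014 [np.float64(111.6), np.float64(111.3)] [-0.09439707 -0.13997074] yaw 8.8
55 [181 178 179 182 184 186 188 190 182 173 170 169 170 168 166 165 166 168
 172 175]
63 [180 179 179 182 184 185 189 180 130 151 189 202 212 157 164 197 199 199
 198 198]
71 [181 179 180 183 185 186 191 151 107 171 207 205 201 170 160 193 199 197
 197 196]
79 [181 179 180 183 184 188 191 158 130 178 208 219 218 199 176 200 211 211
 210 210]
87 [182 179 180 182 185 188 192 151 124 181 209 218 219 217 178 184 208 210
 208 209]
95 [182 179 181 183 185 188 192 153 142 189 21
[... 731 characters left out ...]
144]
167 [191 190 190 193 197 200 200 202 203 202 200 198 195 192 191 191 193 197
 201 203]
175 [183 182 182 185 189 191 191 192 192 190 189 186 184 183 182 181 185 188
 190 192]
183 [183 181 182 185 189 191 193 193 189 187 180 166 165 164 162 162 165 168
 172 173]
191 [183 181 181 186 193 171 126 178 205 212 196 176 177 181 185 188 190 192
 195 199]
199 [183 181 182 186 194 168 126 184 205 215 195 164 197 202 201 200 201 201
 201 201]
207 [182 181 181 187 193 170 135 190 205 213 205 184 185 202 201 200 200 200
 200 200]
215 [191 190 191 193 184 147 139 193 206 211 211 193 166 198 201 200 199 200
 199 200]
223 [191 189 190 196 203 183 147 192 203 206 207 207 207 207 208 208 207 207
 207 207]
```

The closer view settles it: toe ends of casts 2–5 lie 112.5–113.6 mm from the bar, with yaw within about 1° of the fence. Handing in.

```bash
python3 -c "
from plant import robot
print(robot.close_job())"
```

```text
the job is handed in; nothing more can be done
None
```

The five casts are back against the heel bar, and the straightedge stands on its rubber strip, released with the gripper clear. I handed the job in at about 22 s of the 72 s allowed; no verdict was reported.

**Push:** I held the straightedge by its grip, turned it parallel to the heel bar and pushed the row back until it stopped moving. The highest wrist reading I saw was 16 N, and that includes the casts' friction on the board (about 7–8 N while they slid). Readings come only at the end of each call, so a brief higher peak would not have shown. At the 16 N reading there was almost no twist about the vertical (0.007 N·m), so the load was even. I had no direct measure of the force on a single cast.

**Row:** While pressing, the blade and the bar were parallel to within about 0.1°. The final close view put the toe ends of casts 2–5 at 112.5–113.6 mm from the bar, square to it within about 1°. Cast 1 was outside that view. An earlier, more distant view put it in line with cast 2.

**Straightedge:** It is parallel to the strip to within about 0.1°. Its foot is about 4 mm towards the casts from the strip's centre line, and the grip is about 5 mm to the other side of it.

**Checks that disagreed:**
- **Toe line:** in the more distant view, casts 3 and 4 seemed 3–4 mm out of line. The closer view did not confirm this.
- **Strip centre:** the top, side and wrist cameras differed by up to about 5 mm along the strip. I used the wrist and top values.
- **Vertical drag:** while pressing, the blade also bore down by up to about 10 N in all, probably from rubbing on the toe ends.

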